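# Clear the ground plate and trial the grinder's paddle switch

## Task

Make the bench safe by pressing the mushroom stop button until it latches down, then put every clip-on ferrite and rubber bung that lies on the metal ground plate into the open tray. With the plate clear, twist the stop button clockwise so that it springs up again, flip the grinder's lock-off lever forward (towards its gear head) as far as it goes and hold the paddle squeezed fully home against the grinder's body for ten seconds. Finally let go, flip the lock-off lever fully back and press the stop button until it latches down again; leave the other things on the bench where they are.

Things in the scene. Friction and masses are not known exactly. Their poses are not given: they have to be found in the camera images.
- test_plate: Fixed aluminium ground plate, 220 (x) x 300 (y) x 3 mm, a small angle grinder (no disc) clamped on it. Origin: centre of its underside, on the bench; z up. The grinder lies along y at x = +55 mm, its aluminium gear head to +y ('forward'), its tail to -y; both are up to 50 mm wide and 71 mm high. The loose parts lie in a row about 65 mm on the -x side of the plate's centre.
- grip_mid (a point): Centre of the grinder's grip, at plate x = +55, y = 0 mm, 48 mm above the bench. The grip is 42 mm wide in plate x, 38 mm high and runs from y = -95 to +75 mm. Two clamp saddles, 64 mm in x and 18 mm in y, 33 mm high, stand under it at y = -82 and +68 mm; between them both sides are free. The paddle lies along its -x face.
- paddle (a joint): Black paddle switch: bar 110 long, 26 high, 6 mm thick, hinged upright at its tail end (plate x = +29, y = -65 mm). Rad: 0 sprung out, 0.14 fully home on the grip. Over grip and paddle it is 57 mm wide at the squeezing point, 50 mm when home. The spring takes about 10 N there and returns it. While the lock-off lever is back, a prop stops the paddle at 0.02 to 0.05.
- paddle_press (a point): Point on the paddle's outer (-x) face, 50 mm from its hinge, at half its height (48 mm above the bench), where it is best squeezed: one finger here, the other on the grip's far (+x) face.
- lock_lever (a joint): Lock-off lever: flat steel tab 24 long, 7 thick, 20 mm high standing out from the paddle's outer face, on an upright pivot 85 mm from the paddle's hinge. Rad: 0 fully back (locked; leans 26 degrees to the tail), 1.0 fully forward (free; leans 32 degrees to the gear head). It stays where it is put; moving it takes about 2 N at the tip, which is 27 mm from the pivot and travels 26 mm along plate y.
- lock_tab (a point): Point on the tab, 21 mm out from its pivot, at half its height (48 mm above the bench); moves with the lever.
- stop_box: Fixed grey stop box, 76 x 76 x 56 mm high, with a red mushroom button on its top. Origin: centre of its underside, z up.
- stop_plunger (a joint): How far the mushroom is pressed down, in m: 0 = up, 0.0115 = bottomed. Pressing takes up to about 8 N; past about 0.0095 it latches, and when let go it stays down at about 0.0075.
- stop_knob (a joint): Twist of the mushroom in rad, clockwise seen from above, 0 to 0.9, lightly sprung back to 0. When it is latched down, a twist beyond about 0.5 frees the latch; the button then springs up as soon as it is let go at that twist (or lifted).
- stop_top (a point): Centre of the mushroom's top, 88 mm above the bench when up. The mushroom is 40 mm across, with an upright edge from 5 to 18 mm below this point and its underside 20 mm below it; when latched, that underside is about 4.5 mm above the box.
- tray: Fixed open grey plastic tray, 165 (x) x 125 (y) x 32 mm high outside, walls and floor about 4 mm. Origin: centre of its underside.
- ferrite_a: Clip-on ferrite, a dark grey block 22 (x) x 34 (y) x 20 mm high, origin at the centre of its underside as it stands at the start (z up). May be absent.
- ferrite_b: Second clip-on ferrite, like the first. May be absent.
- bung_a: Black rubber bung, round, 26 mm across and 16 mm high (grips like a 20 mm square block), origin at the centre of its underside as it stands at the start (z up). May be absent.
- bung_b: Second rubber bung, like the first. May be absent.
- thin_screwdriver: Bystander: fine screwdriver with a yellow handle, 118 mm long, lying on the bench.
- module: Bystander: black antenna module, 22 x 70 x 15 mm.
- bench_attenuator: Bystander: metal attenuator with a blue band, 58 x 18 x 17 mm.
Mind the look-alikes: they are no part of the job. What is shaped like the ferrite_b but orange is not meant.

How it is judged:
On the way, in this order (a step that is already met when the one before it is completed fails the run):
1. The stop button is pressed down and latched (value of joint stop_plunger above 0.006 m and contact force between each of the arm, the fingers and stop_box below 0.5 N), for 0.2 s.
2. With the stop still down, every part from the plate lies in the tray (value of joint stop_plunger above 0.005 m and x of ferrite_a in the frame of tray between -0.079 and 0.079 m and y of ferrite_a in the frame of tray between -0.059 and 0.059 m and z of ferrite_a in the frame of tray between -0.005 and 0.05 m and linear speed of each of ferrite_a, ferrite_b, bung_a, bung_b below 0.05 m/s and x of ferrite_b in the frame of tray between -0.079 and 0.079 m and y of ferrite_b in the frame of tray between -0.059 and 0.059 m and z of ferrite_b in the frame of tray between -0.005 and 0.05 m and x of bung_a in the frame of tray between -0.079 and 0.079 m and y of bung_a in the frame of tray between -0.059 and 0.059 m and z of bung_a in the frame of tray between -0.005 and 0.05 m and x of bung_b in the frame of tray between -0.079 and 0.079 m and y of bung_b in the frame of tray between -0.059 and 0.059 m and z of bung_b in the frame of tray between -0.005 and 0.05 m), for 0.2 s.
3. The stop button has been twisted and is up again (value of joint stop_plunger below 0.0025 m), for 0.2 s.
4. The lock-off lever is forward, the stop up (value of joint lock_lever above 0.7 rad and value of joint stop_plunger below 0.0025 m), for 0.2 s.
5. The paddle is held fully home for ten seconds (8 s is enough) (value of joint paddle above 0.115 rad and value of joint stop_plunger below 0.0025 m), for 8 s.
At the end, for the whole second after the job is handed in: Every ferrite and bung that was present lies at rest inside the tray; the stop button is latched down (more than 6 mm); the paddle is out (within 0.03 rad) and the lock-off lever is back (within 0.2 rad) (x of ferrite_a in the frame of tray between -0.079 and 0.079 m and y of ferrite_a in the frame of tray between -0.059 and 0.059 m and z of ferrite_a in the frame of tray between -0.005 and 0.05 m and linear speed of each of ferrite_a, ferrite_b, bung_a, bung_b below 0.05 m/s and x of ferrite_b in the frame of tray between -0.079 and 0.079 m and y of ferrite_b in the frame of tray between -0.059 and 0.059 m and z of ferrite_b in the frame of tray between -0.005 and 0.05 m and x of bung_a in the frame of tray between -0.079 and 0.079 m and y of bung_a in the frame of tray between -0.059 and 0.059 m and z of bung_a in the frame of tray between -0.005 and 0.05 m and x of bung_b in the frame of tray between -0.079 and 0.079 m and y of bung_b in the frame of tray between -0.059 and 0.059 m and z of bung_b in the frame of tray between -0.005 and 0.05 m and value of joint stop_plunger above 0.006 m and value of joint lock_lever below 0.2 rad and value of joint paddle below 0.03 rad); the robot touches nothing.
It fails at once if A bystander (screwdriver, antenna module, attenuator) is moved more than 4 cm (distance of any of thin_screwdriver, module, bench_attenuator from where it was at the start of the episode above 0.04 m).
Of ferrite_a, ferrite_b, bung_a, bung_b only 2 to 4 are there at a start; the rules pass over those that are not, and their reading is None.
At some moment in a run one of ferrite_a, ferrite_b, bung_a, bung_b may be knocked a few centimetres aside while the robot is not near it.
Once in a run the grip may slacken for a moment while it holds something.
It also fails if it takes over 210 s, if anything falls off the work surface, if the arm or the gripper's body presses on something with over 40 N, if the wrist force passes 120 N, or if a joint passes its speed limit or range.

## Robot

A 6-joint arm with a two-finger parallel gripper is mounted at the origin on a cart in front of the work surface, level with it; the furniture and walls round the work are solid. World frame = base frame: x ahead of the robot, y to its left, z up, the work surface at z = 0. Lengths are in m, angles in rad, forces in N, time in s.
With the tool pointing down it reaches from about 0.35 to 0.775 m from the base axis. Payload 7.3 kg.
Tool frame: the origin (TCP) lies at the very end of the fingers, on their centre line; the grasp point (between the pads) lies 19 mm behind it (pinch_z is the distance from the TCP to the grasp point, in m); z points along the fingers, y is the line along which they close (so a half turn about z gives the same grasp; the last joint's range is limited). The gripper opens to 92 mm and grips with 3 to 60 N. Pads are 19 mm wide; open, the fingers measure 130 mm over their backs; the gripper's body (75 mm by 190 mm) begins 47 mm behind the grasp point.
Start: joints at [-1.482, 0.342, 1.524, -0, 1.275, -0.146], TCP at [0.122, -0.511, 0.198] pointing down, gripper open.
Joint ranges: [-2.53, 2.53], [-0.77, 2.02], [0.04, 2.7], [-1, 4.14], [0.28, 2.66], [-3.11, 3.11]. Speed limits (rad/s): [2.57, 2.57, 3.14, 3.14, 3.14, 3.14].

## Interface

Orientations are given as [roll, pitch, yaw] about the fixed x, y, z axes, in that order (R = Rz(yaw) Ry(pitch) Rx(roll)).
In Python, from cell import * gives the robot as it stands.
- The arm moves only by the tool arm_command, never from a script. Its arguments are lists of equal length, an entry for each row: "fingers": the gripper command: -1 is fully open, 1 is shut, values between are in proportion; "travel": the shift along the tool's x, y, z in m, a list of three; "dr": the turn, a rotation vector about the tool's x, y, z in degrees, a list of three. In form: {"fingers": [fingers, ...], "travel": [[x, y, z], ...], "dr": [[wx, wy, wz], ...]}. A call has 1 to 8 rows; each row is the pose to reach, as a shift and turn from the pose commanded when the call began, along the tool's axes at that moment; what a row does not reach only later rows make up. A row lasts 1/12 s, in which the tool goes at most 41.7 mm and 7.16 degrees, less where a joint would pass 70% of its speed; a pose out of reach is approached as far as the arm can. A call with a gripper value outside its range is refused whole. The fingers move at their own pace and stop on an object; "squeeze" is the grip in N (left out, the last holds). Time passes only in rows, so rows that repeat a pose let the fingers close. It gives the time, the measured TCP pose, the force, the opening and the grip force at its end, in the units of the state.
- observe(): the state, without advancing time (a new reading comes with each control period).
- read_camera(name): name is "scene" or "side" or "wrist"; returns a dict with "color" (480x640x3 uint8, blue, green, red), "z_map" (480x640 float32, m along the optical axis (not along the pixel's ray), 0 where there is no reading), "fx", "fy", "cx", "cy" (pixels), "k1" (the pictures are not rectified: a ray, as slopes to the right and down, at radius r is drawn at 1 + k1 r^2 times it, then the intrinsics apply), "R" (3x3) and "t" (3): a world point X has camera coordinates R X + t. Camera axes: x right, y down, z forward; pixel columns grow to the right and rows downward; lengths in m; the calibration is good to about 2 mm. A picture is of the moment at which its call begins.
- hand_in(): hands the job in; it is judged then, once.
The state is a dict: "time": time; "qpos": joint angles; "qvel": joint speeds; "joint_efforts": joint torques, N m; "tool_pos": TCP position; "tool_rot": TCP orientation; "contact_force": force on the tool from outside, world axes, zero at the start; "torque": the same for the moment, N m; "opening": finger opening in m; "grip_force": force on a finger pad.
Only numpy, scipy, OpenCV 4.12 (cv2) and the standard library are available. Lean on these libraries where they do the work, as an engineer would, in place of code of your own. Each camera call takes 0.05 s, during which the arm holds its last target. There are 200 camera calls.

## Working session

There is one attempt and no reset: what is moved stays moved. The work goes in short steps, Python scripts to look and compute and a tool call to move; the robot and the scene stay as the last step left them, time stands still between calls to the robot, and variables do not carry over. Pictures are saved under pics/ and viewed, at most 14 in all, crops included, and the job is handed in when it is done.

Besides the shell and the picture viewer there is one more tool, called after "Emit:" by a JSON object that holds its "method" and its "body". arm_command: Moves the arm, as the interface text tells. Its arguments: {"type":"object","properties":{"fingers":{"type":"array","items":{"type":"number"}},"travel":{"type":"array","items":{"type":"array","items":{"type":"number"}}},"dr":{"type":"array","items":{"type":"array","items":{"type":"number"}}},"squeeze":{"type":"number"}},"required":["fingers","travel","dr"]}

```bash
ls; mkdir -p pics; cat > h.py <<'E'
from cell import *
import numpy as np, cv2
from scipy.spatial.transform import Rotation as Ro
def cam(n):
    return read_camera(n)
def pts(c):
    """world points for all pixels from depth"""
    v,u=np.mgrid[0:480,0:640]
    K=np.array([[c['fx'],0,c['cx']],[0,c['fy'],c['cy']],[0,0,1]])
    p=np.stack([u,v],-1).reshape(-1,1,2).astype(float)
    n=cv2.undistortPoints(p,K,np.array([c['k1'],0,0,0,0.])).reshape(480,640,2)
    z=c['z_map'].astype(float)
    P=np.dstack([n*z[...,None],z])
    return (P-np.array(c['t']))@np.array(c['R'])
def ray(c,u,v,h):
    K=np.array([[c['fx'],0,c['cx']],[0,c['fy'],c['cy']],[0,0,1]])
    n=cv2.undistortPoints(np.array([[[u,v]]],float),K,np.array([c['k1'],0,0,0,0.])).reshape(2)
    R=np.array(c['R']);o=-R.T@np.array(c['t']);d=R.T@np.array([n[0],n[1],1])
    return o+d*(h-o[2])/d[2]
def tool():
    s=observe();return np.array(s['tool_pos']),Ro.from_euler('xyz',s['tool_rot']),s
def go(x,y,z,yaw=None):
    """travel/dr from the present pose to TCP xyz with tool down, yaw given (deg, tool y axis dir)"""
    p,R,s=tool()
    t=R.inv().apply(np.array([x,y,z])-p)
    out=[t.round(4).tolist()]
    if yaw is not None:
        best=None
        for k in (0,180,-180):
            # tool y axis along angle yaw in world, tool z down
            a=np.radians(yaw+k);yv=np.array([np.cos(a),np.sin(a),0]);zv=np.array([0,0,-1.]);xv=np.cross(yv,zv)
            T=Ro.from_matrix(np.stack([xv,yv,zv],1))
            rv=np.degrees((R.inv()*T).as_rotvec())
            if best is None or np.linalg.norm(rv)<np.linalg.norm(best):best=rv
        out.append(best.round(2).tolist())
    print('travel',out)
E
python3 - <<'E'
from h import *
p,R,s=tool();print(s);print(R.as_matrix().round(3))
for n in('scene','side'):
    c=cam(n);cv2.imwrite(f'pics/{n}0.png',c['color']);np.savez(f'{n}0.npz',**c)
    print(n,c['fx'],c['k1'],(-np.array(c['R']).T@np.array(c['t'])).round(3))
E
```

```text
pics
{'time': 0.0, 'qpos': array([-1.48199813e+00,  3.42752166e-01,  1.52499222e+00,  1.71534093e-05,
        1.27538127e+00, -1.45968676e-01]), 'qvel': array([-0.00034917,  0.00020188,  0.00055215,  0.00095718, -0.0012548 ,
        0.00229951]), 'joint_efforts': array([ 1.89908758e-03, -4.31239414e+01, -2.44221997e+01,  7.19859218e-02,
        5.57304849e-02, -1.20490745e-04]), 'tool_pos': array([ 0.12212799, -0.51015261,  0.19763836]), 'tool_rot': array([-3.14007835e+00, -2.39203848e-04,  2.34761685e-01]), 'contact_force': array([0.20350845, 0.27585885, 0.29324544]), 'torque': array([-0.03092718,  0.02700904, -0.0131296 ]), 'grip_force': 0.0, 'opening': 0.09192924788081176}
[[ 0.973  0.233 -0.   ]
 [ 0.233 -0.973  0.002]
 [ 0.    -0.002 -1.   ]]
scene 438.11191483004916 -0.04580139946661784 [ 0.007 -0.782  0.618]
side 455.5840646402085 -0.09918305550867314 [ 0.143 -0.736  0.502]
```

View pics/scene0.png

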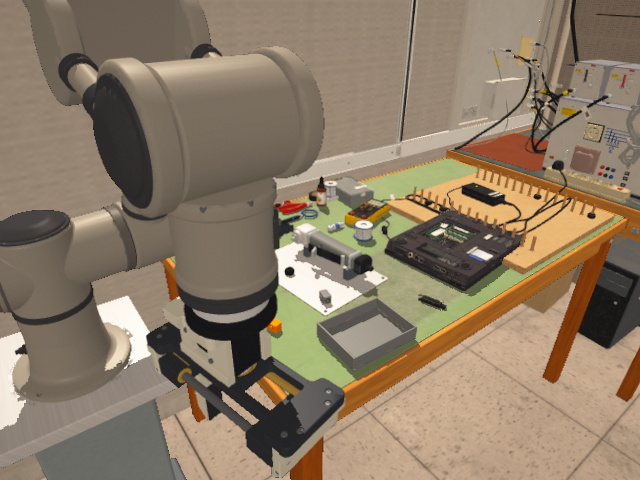

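View pics/side0.png

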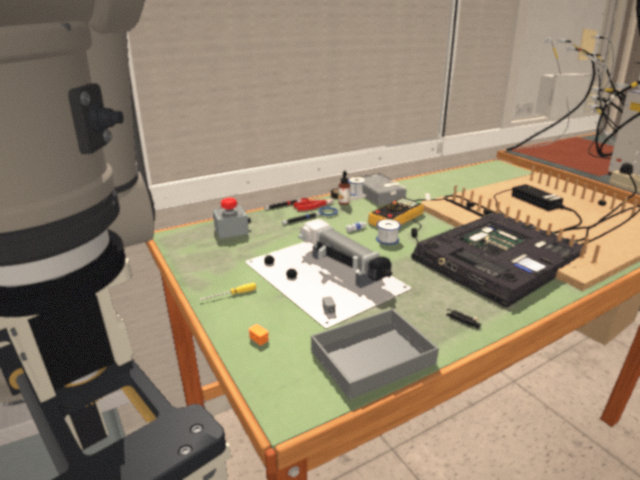

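The scene view is mostly blocked by the arm. In the side view:
- The stop button is at (229,204) and the plate at (325,280).
- On the plate are black bungs at (269,260) and (291,273), and a grey ferrite at (329,303).
- The tray is at (375,353).
- The orange block at (259,335) is a decoy and stays put. The screwdriver is at (230,293), the black module at (463,318) and the attenuator at (356,227).
- Other look-alikes are the white spool (388,232) and the black gear or tail end of the grinder (380,268).

```bash
python3 - <<'E'
from h import *
c=dict(np.load('side0.npz'));P=pts(c);im=c['color'];hsv=cv2.cvtColor(im,cv2.COLOR_BGR2HSV)
valid=c['z_map']>0
def rep(n,m):
    q=P[m];print(n,len(q),np.median(q,0).round(3),q.min(0).round(3),q.max(0).round(3))
v,u=np.mgrid[0:480,0:640]
def box(a,b,cc,d):return (u>=a)&(u<=b)&(v>=cc)&(v<=d)&valid
# plate: white near z~.003
w=(im.min(-1)>150)&box(240,415,215,330)&(P[...,2]<.015)&(P[...,2]>-.01)
rep('plate',w)
r=cv2.minAreaRect(P[w][:,:2].astype(np.float32)*1000);print(r,cv2.boxPoints(r).round(0).tolist())
for uv in((247,260),(329,322),(409,284),(320,225)): print(uv,ray(c,*uv,.003).round(4))
red=((hsv[...,0]<8)|(hsv[...,0]>172))&(hsv[...,1]>150)&box(210,250,190,222)
rep('red',red)
bx=box(210,252,195,245)&(P[...,2]>.045)&(P[...,2]<.065)&~red;rep('stopbox top',bx)
r=cv2.minAreaRect(P[bx][:,:2].astype(np.float32)*1000);print(r)
for n,b in(('b1',(262,276,252,268)),('b2',(284,298,265,281)),('fe',(320,338,294,315))):
    m=box(*b)&(P[...,2]>.010);rep(n,m);print(cv2.minAreaRect(P[m][:,:2].astype(np.float32)*1000))
    m=m&(im.max(-1)<130);print(u[m].mean(),v[m].mean())
g=box(305,445,310,405)&(P[...,2]>.024)&(P[...,2]<.042);rep('trayrim',g);r=cv2.minAreaRect(P[g][:,:2].astype(np.float32)*1000);print(r,cv2.boxPoints(r).round(0).tolist())
g=box(295,400,215,285)&(P[...,2]>.02);rep('grinder',g);r=cv2.minAreaRect(P[g][:,:2].astype(np.float32)*1000);print(r)
cv2.imwrite('pics/crop0.png',np.hstack([cv2.resize(im[210:340,240:420],None,fx=4.4,fy=4.4,interpolation=2)]))
E
```

```text
plate 5083 [ 0.54  -0.047  0.003] [ 0.449 -0.18  -0.004] [0.831 0.297 0.015]
((605.9931640625, 33.3221435546875), (490.9017639160156, 354.5411376953125), 62.30746841430664) [[335.0, -102.0], [649.0, -266.0], [877.0, 168.0], [563.0, 333.0]]
(247, 260) [0.4573 0.1197 0.003 ]
(329, 322) [ 0.497 -0.17   0.003]
(409, 284) [ 0.7067 -0.1431  0.003 ]
(320, 225) [0.696  0.1997 0.003 ]
red 141 [0.479 0.278 0.083] [0.463 0.267 0.071] [0.499 0.304 0.088]
stopbox top 494 [0.479 0.279 0.054] [0.44  0.245 0.045] [0.555 0.416 0.065]
((494.62860107421875, 333.9832763671875), (177.41256713867188, 82.17024993896484), 76.3470230102539)
b1 69 [0.494 0.079 0.015] [0.483 0.072 0.01 ] [0.507 0.095 0.02 ]
((492.8130798339844, 83.21160888671875), (20.777713775634766, 24.351791381835938), 44.69981002807617)
268.8679245283019 259.0943396226415
b2 79 [0.508 0.002 0.015] [ 0.498 -0.006  0.01 ] [0.522 0.014 0.02 ]
((510.1794128417969, 4.494749069213867), (21.062349319458008, 21.940492630004883), 20.369548797607422)
291.21875 272.65625
fe 180 [ 0.512 -0.143  0.022] [ 0.503 -0.153  0.01 ] [ 0.528 -0.118  0.025]
((514.76025390625, -135.20123291015625), (33.22471618652344, 21.512165069580078), 76.05873107910156)
328.6181818181818 308.0181818181818
trayrim 1452 [ 0.503 -0.301  0.03 ] [ 0.425 -0.35   0.024] [ 0.596 -0.217  0.034]
((510.6924743652344, -283.1888122558594), (127.89816284179688, 167.35240173339844), 87.34746551513672) [[424.0, -343.0], [591.0, -351.0], [597.0, -223.0], [430.0, -215.0]]
grinder 3087 [ 0.62  -0.015  0.055] [ 0.566 -0.151  0.02 ] [0.877 0.149 0.072]
((680.8888549804688, 44.720794677734375), (345.318115234375, 223.8739776611328), 46.38069152832031)
```

View pics/crop0.png

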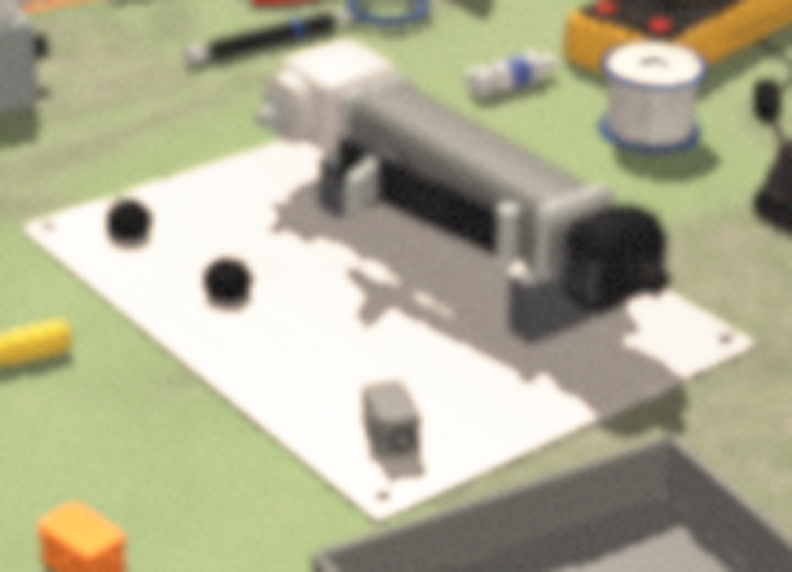

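The crop confirms three loose parts on the plate: two round black bungs (130,222 and 228,282) and one grey ferrite (390,415). The orange block, the spool and the white and blue attenuator are all off the plate. I'll go up for a wrist view on the way.

```bash
python3 - <<'E'
from h import *
go(.47,-.12,.33,7.6)
E
```

```text
travel [[0.4291, -0.2987, -0.1318], [-0.05, -0.07, -84.15]]
```

Emit:
{"method": "arm_command", "body": {"fingers": [-1,-1,-1,-1,-1,-1,-1,-1], "travel": [[0.02,-0.01,-0.03],[0.05,-0.03,-0.06],[0.08,-0.05,-0.09],[0.115,-0.07,-0.12],[0.15,-0.09,-0.13],[0.18,-0.11,-0.13],[0.21,-0.13,-0.13],[0.24,-0.15,-0.13]], "dr": [[0,0,-4],[0,0,-9],[0,0,-15],[0,0,-21],[0,0,-27],[0,0,-33],[0,0,-39],[0,0,-45]]}}

```text
time: 0.77
tool_pos: [0.3216, -0.3074, 0.3288]
tool_rot: [3.141, 0.0, 1.025]
contact_force: [0.8, 0.5, -0.1]
opening: 0.0919
grip_force: 0.0
```

```bash
python3 - <<'E'
from h import *
go(.47,-.12,.33,7.6)
E
```

```text
travel [[0.2373, 0.0295, -0.0013], [0.05, 0.04, -38.89]]
```

Emit:
{"method": "arm_command", "body": {"fingers": [-1,-1,-1,-1,-1,-1,-1,-1], "travel": [[0.04,0.005,0],[0.08,0.01,0],[0.12,0.015,0],[0.16,0.02,0],[0.2,0.025,0],[0.237,0.03,0],[0.237,0.03,0],[0.237,0.03,0]], "dr": [[0,0,-6],[0,0,-12],[0,0,-19],[0,0,-26],[0,0,-33],[0,0,-38.9],[0,0,-38.9],[0,0,-38.9]]}}

```text
time: 1.43
tool_pos: [0.4708, -0.121, 0.3276]
tool_rot: [-3.14, -0.001, 1.703]
contact_force: [1.2, -0.9, 0.2]
opening: 0.0918
grip_force: 0.0
```

```bash
python3 - <<'E'
from h import *
c=cam('wrist');cv2.imwrite('pics/w1.png',c['color']);np.savez('w1.npz',**c)
print(tool()[0],(-np.array(c['R']).T@np.array(c['t'])).round(3),np.array(c['R']).round(2))
P=pts(c);z=c['z_map']>0;print(z.mean());
for n,uv in (('tl',(0,0)),('tr',(639,0)),('bl',(0,479)),('br',(639,479))):print(n,ray(c,*uv,0).round(3))
E
```

```text
[ 0.47012584 -0.12215269  0.32776891] [ 0.461 -0.045  0.515] [[ 0.99  0.13 -0.  ]
 [ 0.13 -0.95  0.28]
 [ 0.04 -0.28 -0.96]]
0.9958430989583333
tl [0.068 0.04  0.   ]
tr [0.813 0.139 0.   ]
bl [-0.005 -0.699  0.   ]
br [ 1.075 -0.553  0.   ]
```

View pics/w1.png

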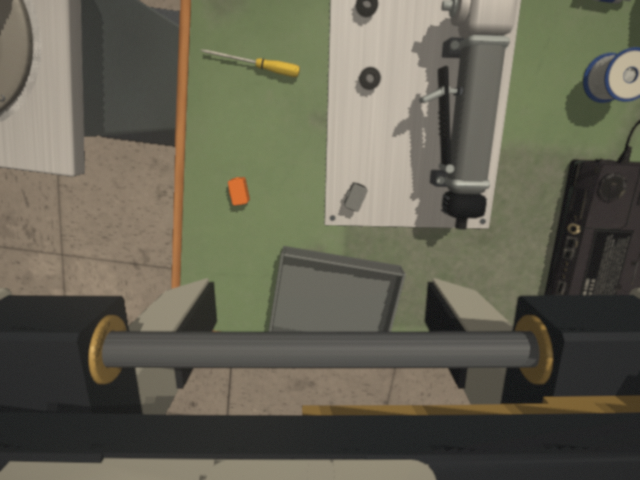

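The wrist view shows the bungs at (367,5) and (370,77), and the ferrite at (355,196), slightly rotated. The lever tab is at (432,97), leaning towards the tail, with the paddle running from (443,70) to (443,180). Plate corners are at (333,217) and (483,221). The tray is at (338,290) and its lower part is hidden.

```bash
python3 - <<'E'
from h import *
c=dict(np.load('w1.npz'));P=pts(c);im=c['color']
v,u=np.mgrid[0:480,0:640]
def box(a,b,cc,d):return (u>=a)&(u<=b)&(v>=cc)&(v<=d)
Z=P[...,2]
for n,b in(('b2',(355,385,62,92)),('fe',(338,372,178,216))):
    m=box(*b)&(Z>.012)&(Z<.03);r=cv2.minAreaRect((P[m][:,:2]*1000).astype(np.float32));print(n,m.sum(),Z[m].max().round(4),r)
    d=box(*b)&(im.max(-1)<(90 if n=='b2' else 150));print(u[d].mean(),v[d].mean(),ray(c,u[d].mean(),v[d].mean(),.017).round(4))
print('holes',ray(c,333,217,.003),ray(c,483,221,.003))
# plate edges left & bottom from brightness
b=im.min(-1)>130
L=[];
for r in range(20,215,5):
    x=np.where(b[r,315:350])[0]
    if len(x):L.append(ray(c,315+x[0],r,.003)[:2])
L=np.array(L);f=np.polyfit(L[:,1],L[:,0],1);print('left edge x=f(y)',f,np.degrees(np.arctan(f[0])))
B=[]
for q in range(335,480,5):
    x=np.where(b[200:240,q])[0]
    if len(x):B.append(ray(c,q,200+x[-1],.003)[:2])
B=np.array(B);g=np.polyfit(B[:,0],B[:,1],1);print('bottom y=g(x)',g,np.degrees(np.arctan(g[0])))
# tray rim
m=box(260,420,240,300)&(Z>.025)&(Z<.04);r=cv2.minAreaRect((P[m][:,:2]*1000).astype(np.float32));print('rim',r)
# lever
m=box(418,441,85,110)&(Z>.035)&(Z<.075);q=P[m];print('tab',len(q),q.min(0),q.max(0));print(cv2.minAreaRect((q[:,:2]*1000).astype(np.float32)))
m=box(420,520,0,225)&(Z>.05);r=cv2.minAreaRect((P[m][:,:2]*1000).astype(np.float32));print('grinder',r,cv2.boxPoints(r).round())
E
```

```text
b2 337 0.0224 ((511.97247314453125, 8.490486145019531), (25.974092483520508, 23.40041160583496), 7.056175708770752)
369.06168831168833 78.43181818181819 [0.5107 0.0071 0.017 ]
fe 450 0.027 ((515.7498168945312, -133.92323303222656), (34.05928039550781, 22.086132049560547), 76.07077026367188)
352.42766295707474 199.39586645468998 [ 0.5135 -0.1383  0.017 ]
holes [ 0.49313564 -0.16783748  0.003     ] [ 0.69235924 -0.14662681  0.003     ]
left edge x=f(y) [-0.1117977   0.46443499] -6.379047888031028
bottom y=g(x) [ 0.11640019 -0.23463873] 6.639361785605557
rim ((512.3123779296875, -252.0308074951172), (68.11885833740234, 165.24647521972656), 88.18096923828125)
tab 242 [ 0.56664065 -0.01827014  0.03875999] [0.59278494 0.00839883 0.06135168]
((578.4039916992188, -7.7504425048828125), (23.83908462524414, 27.307720184326172), 14.120987892150879)
grinder ((608.0626220703125, -7.0965728759765625), (211.0835723876953, 218.73997497558594), 60.32826614379883) [[ 461.  -45.]
 [ 651. -153.]
 [ 755.   30.]
 [ 565.  139.]]
```

```bash
python3 - <<'E'
from h import *
go(.47,.22,.28,6.5)
E
```

```text
travel [[0.3393, 0.0441, 0.0478], [-0.08, -0.01, 0.92]]
```

Emit:
{"method": "arm_command", "body": {"fingers": [-1,-1,1,1,1,1,1,1], "travel": [[0.035,0.005,0],[0.075,0.01,0.01],[0.115,0.015,0.02],[0.155,0.02,0.03],[0.195,0.025,0.04],[0.235,0.03,0.048],[0.275,0.035,0.048],[0.31,0.04,0.048]], "dr": [[0,0,0],[0,0,0],[0,0,1],[0,0,1],[0,0,1],[0,0,1],[0,0,1],[0,0,1]]}}

```text
time: 2.15
tool_pos: [0.4696, 0.1905, 0.2799]
tool_rot: [-3.141, 0.0, 1.679]
contact_force: [1.3, 0.3, 0.2]
opening: 0.0565
grip_force: 0.0
```

Emit:
{"method": "arm_command", "body": {"fingers": [1,1,1,1], "travel": [[0.02,0.0,0],[0.03,0,0],[0.03,0,0],[0.03,0,0]], "dr": [[0,0,0],[0,0,0],[0,0,0],[0,0,0]]}}

```text
time: 2.48
tool_pos: [0.467, 0.2183, 0.2802]
tool_rot: [-3.141, 0.001, 1.68]
contact_force: [-0.1, 1.4, -0.8]
opening: 0.0299
grip_force: 0.0
```

```bash
python3 - <<'E'
from h import *
c=cam('wrist');np.savez('w2.npz',**c);cv2.imwrite('pics/w2.png',c['color'])
im=c['color'];h=cv2.cvtColor(im,cv2.COLOR_BGR2HSV);P=pts(c)
m=(((h[...,0]<8)|(h[...,0]>172))&(h[...,1]>150)).astype(np.uint8)
n,l,st,ce=cv2.connectedComponentsWithStats(m)
for i in range(1,n):
    if st[i,4]>150:
        q=P[l==i];print(ce[i],st[i],np.median(q,0).round(4),q.max(0).round(4),ray(c,*ce[i],.084).round(4))
        t=q[q[:,2]>np.median(q[:,2])-.004];print(cv2.minEnclosingCircle((t[:,:2]*1000).astype(np.float32)))
print(tool()[2]['opening'],tool()[0])
E
```

```text
[589.52013423  72.19463087] [578  60  23  25 298] [0.7429 0.3755 0.0104] [0.7553 0.388  0.4678] [0.6972 0.3623 0.084 ]
((606.1702880859375, 338.50189208984375), 153.87564086914062)
[574.84580153 113.87862595] [ 528   91   89   42 1310] [0.7379 0.3289 0.0153] [0.7842 0.3523 0.4678] [0.6939 0.3251 0.084 ]
((621.3662109375, 311.85662841796875), 163.67108154296875)
[345.27013889 123.85833333] [ 324  101   43   47 1440] [0.4818 0.2917 0.0877] [0.502  0.3116 0.4678] [0.482  0.2916 0.084 ]
((480.1136779785156, 291.6177673339844), 21.820560455322266)
0.025661845861478072 [0.46717758 0.21791821 0.28029722]
```

View pics/w2.png

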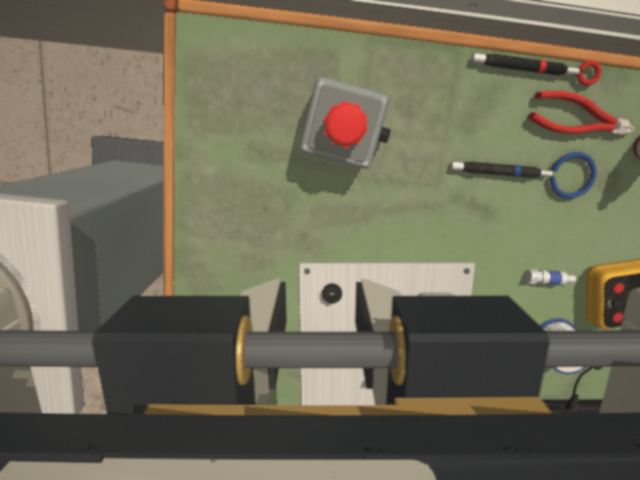

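The red mushroom is at pixel (345,124), which is world (0.4815, 0.2915). The first bung is at (332,293).

```bash
python3 - <<'E'
from h import *
c=dict(np.load('w2.npz'));print('holes',ray(c,307,271,.003),ray(c,467,271,.003));print('bung',ray(c,332,293,.017))
go(.4815,.2915,.10,6.5)
E
```

```text
holes [0.46187681 0.10914117 0.003     ] [0.66188977 0.13117643 0.003     ]
bung [0.49546182 0.08908831 0.017     ]
travel [[0.0718, 0.0222, 0.1802], [-0.01, 0.05, -0.26]]
```

Emit:
{"method": "arm_command", "body": {"fingers": [1,1,1,1,1,1,1,1], "travel": [[0.02,0.007,0.02],[0.045,0.014,0.05],[0.072,0.022,0.085],[0.072,0.022,0.12],[0.072,0.022,0.15],[0.072,0.022,0.17],[0.072,0.022,0.18],[0.072,0.022,0.18]], "dr": [[0,0,0],[0,0,0],[0,0,0],[0,0,0],[0,0,0],[0,0,0],[0,0,0],[0,0,0]]}}

```text
time: 3.2
tool_pos: [0.4802, 0.2916, 0.0983]
tool_rot: [-3.138, 0.002, 1.679]
contact_force: [0.1, -0.6, 0.6]
opening: 0.0004
grip_force: 0.0
```

Emit:
{"method": "arm_command", "body": {"fingers": [1,1,1,1,1,1], "travel": [[0,0,0.009],[0,0,0.014],[0,0,0.018],[0,0,0.021],[0,0,0.0235],[0,0,0.0235]], "dr": [[0,0,0],[0,0,0],[0,0,0],[0,0,0],[0,0,0],[0,0,0]]}}

```text
time: 3.7
tool_pos: [0.4807, 0.2937, 0.0767]
tool_rot: [-3.142, 0.0, 1.682]
contact_force: [0.6, -0.3, 0.2]
opening: 0.0003
grip_force: 0.0
```

Emit:
{"method": "arm_command", "body": {"fingers": [1,1,1], "travel": [[0,0,0.001],[0,0,0.002],[0,0,0.002]], "dr": [[0,0,0],[0,0,0],[0,0,0]]}}

```text
time: 3.95
tool_pos: [0.4807, 0.2937, 0.0748]
tool_rot: [3.142, 0.0, 1.682]
contact_force: [-0.3, 0.1, -0.3]
opening: 0.0008
grip_force: 0.0
```

Emit:
{"method": "arm_command", "body": {"fingers": [1,1,1,1,1,1], "travel": [[0,0,-0.02],[0,0,-0.05],[-0.01,0,-0.09],[-0.03,0,-0.13],[-0.05,0,-0.15],[-0.05,0,-0.15]], "dr": [[0,0,0],[0,0,0],[0,0,0],[0,0,0],[0,0,0],[0,0,0]]}}

```text
time: 4.45
tool_pos: [0.4893, 0.2423, 0.2308]
tool_rot: [3.131, -0.001, 1.68]
contact_force: [0.9, 0.2, -0.0]
opening: 0.0006
grip_force: 0.0
```

```bash
cat >> h.py <<'E'
def btn(save=None):
    c=cam('wrist');im=c['color'];h=cv2.cvtColor(im,cv2.COLOR_BGR2HSV);P=pts(c)
    if save:cv2.imwrite(save,im)
    m=(((h[...,0]<8)|(h[...,0]>172))&(h[...,1]>150)).astype(np.uint8)
    n,l,st,ce=cv2.connectedComponentsWithStats(m)
    for i in range(1,n):
        q=P[l==i];md=np.median(q,0)
        if st[i,4]>150 and np.hypot(*(md[:2]-[.4815,.2915]))<.04:
            print('btn',ce[i],st[i],md.round(4),ray(c,*ce[i],md[2]).round(4))
E
python3 - <<'E'
from h import *
btn('pics/w3.png');s=tool();print(s[0],s[2]['time'])
E
```

```text
btn [316.59634551 151.43466224] [ 293  126   48   52 1806] [0.4819 0.2924 0.0878] [0.4819 0.2923 0.0878]
[0.48797456 0.24321911 0.22791662] 4.5
```

View pics/w3.png

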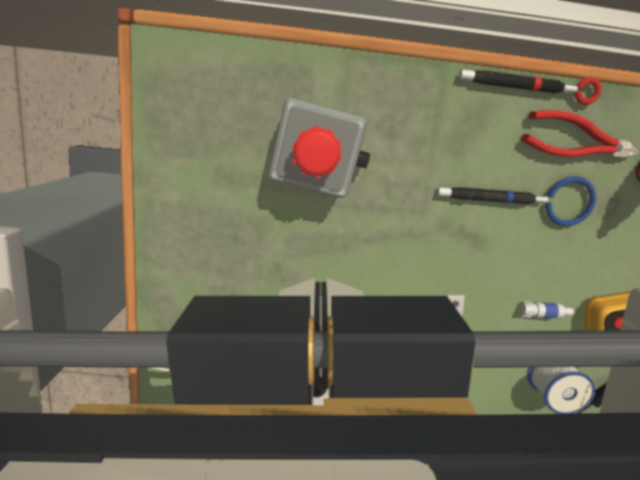

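The button at (317,151) still reads z 0.088, so it is up and I felt no contact. I'll check that the camera frame and tool frame agree.

```bash
python3 - <<'E'
from h import *
c=cam('wrist');p,R,s=tool();print(p,R.as_euler('xyz'),s['qpos'].round(3))
def proj(X):
    q=np.array(c['R'])@X+np.array(c['t']);a=q[:2]/q[2];k=1+c['k1']*(a@a);return q.round(3),c['fx']*a[0]*k+c['cx'],c['fy']*a[1]*k+c['cy']
for d in(0,-.019,-.05,.1):print(d,proj(p+R.apply([0,0,d])))
P=pts(c)
for v in(285,300,320,340,350,360,380,395):print(v,P[v,320].round(3),c['z_map'][v,320])
print(-np.array(c['R']).T@np.array(c['t']))
E
```

```text
[0.48675391 0.2436924  0.22571742] [ 3.13934099e+00 -5.88947406e-04  1.68029213e+00] [0.323 0.357 1.425 0.    1.357 0.214]
0 (array([-0.001,  0.019,  0.204]), np.float64(318.398239555813), np.float64(272.90799797178653))
-0.019 (array([-0.001,  0.025,  0.186]), np.float64(318.34807565658343), np.float64(288.14592483260355))
-0.05 (array([-0.001,  0.033,  0.156]), np.float64(318.24160863750257), np.float64(320.61439476833834))
0.1 (array([-0.001, -0.009,  0.3  ]), np.float64(318.5627336722836), np.float64(223.20573945900145))
285 [0.486 0.252 0.26 ] 0.16825096
300 [0.487 0.246 0.262] 0.16801393
320 [0.488 0.238 0.264] 0.16862275
340 [0.484 0.273 0.339] 0.08691686
350 [0.484 0.272 0.34 ] 0.08575927
360 [0.484 0.27  0.341] 0.08531885
380 [0.513 0.022 0.011] 0.47276703
395 [0.515 0.005 0.016] 0.4727748
[0.47834997 0.3194918  0.41565563]
```

```bash
python3 - <<'E'
from h import *
for n in('scene','side'):
    c=cam(n);p,R,s=tool();P=pts(c);d=np.abs((P-p)@R.as_matrix());m=(d[...,0]<.04)&(d[...,1]<.05)&(P[...,2]>.12)&(P[...,2]<.5)
    v,u=np.where(m);print(n,p,m.sum())
    if m.sum():
        z=P[m][:,2];print(np.histogram(z,bins=np.arange(.12,.42,.02)))
        i=np.argsort(z)[:5];print(P[m][i].round(3),u[i],v[i])
        if n=='scene' or 1:
            a,b=max(0,v.min()-60),max(0,u.min()-80);cv2.imwrite(f'pics/tip_{n}.png',cv2.resize(c['color'][a:a+200,b:b+260],None,fx=3,fy=3))
E
```

```text
scene [0.48597016 0.24398786 0.2243446 ] 2803
(array([  0,   0,   0,   0,   0,   0,  16, 106, 128, 113, 252, 275, 304,
       265]), array([0.12, 0.14, 0.16, 0.18, 0.2 , 0.22, 0.24, 0.26, 0.28, 0.3 , 0.32,
       0.34, 0.36, 0.38, 0.4 ]))
[[0.49  0.234 0.254]
 [0.491 0.231 0.254]
 [0.484 0.245 0.255]
 [0.484 0.234 0.255]
 [0.485 0.232 0.255]] [232 233 228 230 231] [157 157 156 157 157]
side [0.4855628  0.24416747 0.22361083] 3743
(array([  0,   0,   0,   0,   0,   0,  25, 150, 168, 186, 365, 394, 335,
       343]), array([0.12, 0.14, 0.16, 0.18, 0.2 , 0.22, 0.24, 0.26, 0.28, 0.3 , 0.32,
       0.34, 0.36, 0.38, 0.4 ]))
[[0.481 0.241 0.253]
 [0.479 0.248 0.254]
 [0.483 0.233 0.254]
 [0.491 0.235 0.255]
 [0.48  0.231 0.255]] [229 227 231 234 230] [138 137 138 137 138]
```

All three cameras put the fingertips about 30 mm above the reported TCP, which explains the missed press. From here I'll offset z by 30 mm and check it at first contact.

```bash
sed -i 's/    t=R.inv().apply(np.array(\[x,y,z\])-p)/    z-=.030  # fingers end 30 mm short of the reported TCP\n    t=R.inv().apply(np.array([x,y,z])-p)/' h.py; python3 - <<'E'
from h import *
go(.4818,.2920,.098,6.5);print(tool()[0])
E
```

```text
travel [[0.048, 0.0019, 0.1556], [-0.12, 0.01, -0.14]]
[0.4855628  0.24416747 0.22361083]
```

Emit:
{"method": "arm_command", "body": {"fingers": [1,1,1,1,1,1,1,1], "travel": [[0.02,0.001,0.02],[0.048,0.002,0.05],[0.048,0.002,0.085],[0.048,0.002,0.12],[0.048,0.002,0.145],[0.048,0.002,0.155],[0.048,0.002,0.155],[0.048,0.002,0.155]], "dr": [[0,0,0],[0,0,0],[0,0,0],[0,0,0],[0,0,0],[0,0,0],[0,0,0],[0,0,0]]}}

```text
time: 5.32
tool_pos: [0.4829, 0.2923, 0.0696]
tool_rot: [-3.141, 0.0, 1.682]
contact_force: [-0.4, -0.9, 0.9]
opening: 0.0008
grip_force: 0.0
```

Emit:
{"method": "arm_command", "body": {"fingers": [1,1,1,1,1], "travel": [[0,0,0.006],[0,0,0.01],[0,0,0.014],[0,0,0.014],[0,0,0.014]], "dr": [[0,0,0],[0,0,0],[0,0,0],[0,0,0],[0,0,0]]}}

```text
time: 5.73
tool_pos: [0.4839, 0.2923, 0.0568]
tool_rot: [3.139, -0.001, 1.682]
contact_force: [1.0, 0.4, 3.7]
opening: 0.0004
grip_force: 2.1
```

Contact came at a tip height of 0.087, so the 30 mm offset is right. I'll keep pressing.

Emit:
{"method": "arm_command", "body": {"fingers": [1,1,1,1,1,1], "travel": [[0,0,0.003],[0,0,0.006],[0,0,0.009],[0,0,0.011],[0,0,0.0115],[0,0,0.0115]], "dr": [[0,0,0],[0,0,0],[0,0,0],[0,0,0],[0,0,0],[0,0,0]]}}

```text
time: 6.23
tool_pos: [0.4842, 0.2925, 0.0476]
tool_rot: [3.137, -0.001, 1.682]
contact_force: [-4.1, -1.7, 21.0]
opening: 0.0005
grip_force: 10.5
```

Emit:
{"method": "arm_command", "body": {"fingers": [1,1,1,1,0.5,0,0,0], "travel": [[0,0,-0.02],[0,0,-0.05],[-0.01,0,-0.09],[-0.04,0,-0.11],[-0.06,0,-0.11],[-0.08,0,-0.11],[-0.08,0,-0.11],[-0.08,0,-0.11]], "dr": [[0,0,0],[0,0,0],[0,0,0],[0,0,6],[0,0,13],[0,0,20],[0,0,27],[0,0,34]]}}

```text
time: 6.9
tool_pos: [0.4917, 0.2111, 0.1545]
tool_rot: [-3.141, 0.0, 1.08]
contact_force: [-0.2, 0.6, -0.4]
opening: 0.0223
grip_force: 0.0
```

```bash
python3 - <<'E'
from h import *
btn();s=tool();print(s[0],s[2]['opening']);go(.4955,.089,.12,-83.7)
E
```

```text
btn [251.12701547 133.16979269] [ 220  101   64   66 3039] [0.4843 0.2913 0.0804] [0.4842 0.2914 0.0804]
[0.49162803 0.21160212 0.15441253] 0.026383219332425906
travel [[-0.1059, 0.0619, 0.0644], [-0.0, 0.03, 55.21]]
```

The button top now reads 0.0804, so it has latched. Next is bung 1.

Emit:
{"method": "arm_command", "body": {"fingers": [0,0,0,0,0,0,0,0], "travel": [[-0.02,0.01,0.01],[-0.045,0.025,0.02],[-0.07,0.04,0.03],[-0.095,0.055,0.04],[-0.106,0.062,0.05],[-0.106,0.062,0.06],[-0.106,0.062,0.064],[-0.106,0.062,0.064]], "dr": [[0,0,7],[0,0,14],[0,0,21],[0,0,28],[0,0,35],[0,0,42],[0,0,49],[0,0,55.2]]}}

```text
time: 7.62
tool_pos: [0.4965, 0.0893, 0.0891]
tool_rot: [-3.141, 0.003, 0.121]
contact_force: [0.2, 0.5, -0.5]
opening: 0.046
grip_force: 0.0
```

```bash
cat >> h.py <<'E'
def dark(c,x,y,r=.035,zl=.009,zh=.03):
    """parts standing off the plate near x,y"""
    P=pts(c);m=(np.hypot(P[...,0]-x,P[...,1]-y)<r)&(P[...,2]>zl)&(P[...,2]<zh)
    n,l,st,ce=cv2.connectedComponentsWithStats(m.astype(np.uint8))
    for i in range(1,n):
        if st[i,4]>150:
            q=P[l==i];top=q[q[:,2]>np.percentile(q[:,2],90)-.005]
            print('part',st[i,4],ce[i].round(),top[:,2].max().round(4),cv2.minAreaRect((top[:,:2]*1000).astype(np.float32)))
E
python3 - <<'E'
from h import *
c=cam('wrist');dark(c,.4955,.089);s=tool();print(s[0],s[2]['opening']);go(.4955,.089,.03,-83.7)
E
```

```text
part 996 [325. 234.] 0.0233 ((495.70428466796875, 85.95713806152344), (23.257715225219727, 23.040313720703125), 16.78618812561035)
[0.49687246 0.08949888 0.08961289] 0.04559419310561432
travel [[-0.0012, 0.0003, 0.0896], [-0.0, 0.11, 0.31]]
```

Emit:
{"method": "arm_command", "body": {"fingers": [0,0,0,0,0,0,0,0], "squeeze": 15, "travel": [[-0.001,0.001,0.02],[-0.001,0.001,0.045],[-0.001,0.001,0.07],[-0.001,0.001,0.09],[-0.001,0.001,0.102],[-0.001,0.001,0.11],[-0.001,0.001,0.1115],[-0.001,0.001,0.1115]], "dr": [[0,0,0],[0,0,0],[0,0,0],[0,0,0],[0,0,0],[0,0,0],[0,0,0],[0,0,0]]}}

```text
time: 8.33
tool_pos: [0.4967, 0.0887, -0.0212]
tool_rot: [3.142, 0.0, 0.127]
contact_force: [-0.7, -0.3, 0.3]
opening: 0.0457
grip_force: 0.0
```

Emit:
{"method": "arm_command", "body": {"fingers": [1,1,1,1,1,1], "travel": [[0,0,0],[0,0,0],[0,0,0],[0,0,0],[0,0,-0.005],[0,0,-0.03]], "dr": [[0,0,0],[0,0,0],[0,0,0],[0,0,0],[0,0,0],[0,0,0]]}}

```text
time: 8.83
tool_pos: [0.4941, 0.0885, 0.0067]
tool_rot: [-3.141, 0.007, 0.125]
contact_force: [-1.0, -0.2, 0.1]
opening: 0.0208
grip_force: 15.0
```

```bash
python3 - <<'E'
from h import *
go(.465,-.283,.11,-86)
E
```

```text
travel [[-0.0756, 0.3649, -0.073], [-0.02, 0.37, 3.16]]
```

Emit:
{"method": "arm_command", "body": {"fingers": [1,1,1,1,1,1,1,1], "travel": [[0,0,-0.03],[0,0.025,-0.06],[-0.01,0.06,-0.073],[-0.02,0.1,-0.073],[-0.03,0.14,-0.073],[-0.04,0.18,-0.073],[-0.048,0.22,-0.073],[-0.056,0.26,-0.073]], "dr": [[0,0,0],[0,0,1],[0,0,2],[0,0,3],[0,0,3],[0,0,3],[0,0,3],[0,0,3]]}}

```text
time: 9.5
tool_pos: [0.4729, -0.1782, 0.0826]
tool_rot: [3.141, -0.001, 0.073]
contact_force: [0.7, -0.6, -0.1]
opening: 0.0209
grip_force: 15.0
```

Emit:
{"method": "arm_command", "body": {"fingers": [1,1,1,1,1,1,1,1], "travel": [[-0.008,0.035,0],[-0.016,0.07,0],[-0.02,0.095,0],[-0.022,0.103,0.02],[-0.022,0.103,0.05],[-0.022,0.103,0.075],[-0.022,0.103,0.09],[-0.022,0.103,0.095]], "dr": [[0,0,0],[0,0,0],[0,0,0],[0,0,0],[0,0,0],[0,0,0],[0,0,0],[0,0,0]]}}

```text
time: 10.17
tool_pos: [0.4575, -0.2797, -0.0153]
tool_rot: [-3.139, 0.003, 0.072]
contact_force: [0.3, 0.0, -0.7]
opening: 0.0208
grip_force: 15.0
```

Emit:
{"method": "arm_command", "body": {"fingers": [0,0,0,0,0,0,0,0], "travel": [[0,0,0.003],[0,0,0.003],[0,0,0.003],[0,0,-0.02],[0,0,-0.05],[0,-0.02,-0.08],[0.01,-0.05,-0.1],[0.015,-0.09,-0.11]], "dr": [[0,0,0],[0,0,0],[0,0,0],[0,0,0],[0,0,0],[0,0,0],[0,0,0],[0,0,0]]}}

```text
time: 10.83
tool_pos: [0.4702, -0.1917, 0.1013]
tool_rot: [3.136, -0.008, 0.07]
contact_force: [0.8, -0.3, 0.0]
opening: 0.046
grip_force: 0.0
```

```bash
python3 - <<'E'
from h import *
c=cam('wrist');dark(c,.51,.0075,.05);dark(c,.4575,-.28,.05,.012);s=tool();print(s[0],s[2]['opening']);go(.511,.0075,.07,-83.7)
E
```

```text
part 1261 [ 36. 152.] 0.0221 ((512.0332641601562, 6.991731643676758), (22.45208168029785, 23.4262638092041), 70.27729034423828)
part 866 [437. 256.] 0.0234 ((456.015380859375, -279.41387939453125), (22.42498779296875, 23.478044509887695), 49.019039154052734)
part 668 [443. 290.] 0.0299 ((432.0378112792969, -289.0827941894531), (59.184295654296875, 1.3113058805465698), 87.39604187011719)
[ 0.4692347  -0.18353835  0.10164648] 0.04571985439808946
travel [[0.0554, -0.1875, 0.0619], [0.04, -0.34, -2.07]]
```

Emit:
{"method": "arm_command", "body": {"fingers": [0,0,0,0,0,0,0,0], "travel": [[0.01,-0.035,0],[0.022,-0.075,0],[0.034,-0.115,0.015],[0.046,-0.155,0.03],[0.055,-0.187,0.05],[0.055,-0.187,0.062],[0.055,-0.187,0.062],[0.055,-0.187,0.062]], "dr": [[0,0,0],[0,0,0],[0,0,-1],[0,0,-2],[0,0,-2],[0,0,-2],[0,0,-2],[0,0,-2]]}}

```text
time: 11.55
tool_pos: [0.5088, 0.0008, 0.0353]
tool_rot: [3.141, -0.0, 0.109]
contact_force: [-0.0, -0.8, 0.0]
opening: 0.0456
grip_force: 0.0
```

```bash
python3 - <<'E'
from h import *
c=cam('wrist');dark(c,.512,.007,.05);s=tool();print(s[0]);go(.512,.007,.008)
E
```

```text
part 1548 [308. 252.] 0.0224 ((512.29296875, 8.112476348876953), (23.717124938964844, 23.011035919189453), 84.16791534423828)
[5.09342013e-01 8.95569808e-05 3.58820840e-02]
travel [[0.0033, -0.0066, 0.0579]]
```

Emit:
{"method": "arm_command", "body": {"fingers": [0,0,0,0,0,0,0,0], "travel": [[0.003,-0.007,0],[0.003,-0.007,0.01],[0.003,-0.007,0.03],[0.003,-0.007,0.045],[0.003,-0.007,0.055],[0.003,-0.007,0.058],[0.003,-0.007,0.058],[0.003,-0.007,0.058]], "dr": [[0,0,0],[0,0,0],[0,0,0],[0,0,0],[0,0,0],[0,0,0],[0,0,0],[0,0,0]]}}

```text
time: 12.27
tool_pos: [0.5114, 0.0077, -0.0228]
tool_rot: [3.141, -0.001, 0.107]
contact_force: [0.2, 0.3, 0.3]
opening: 0.0456
grip_force: 0.0
```

Emit:
{"method": "arm_command", "body": {"fingers": [1,1,1,1,1,1,1,1], "travel": [[0,0,0],[0,0,0],[0,0,0],[0,0,0],[0,0,-0.01],[0,0,-0.04],[0,0,-0.08],[0,0.01,-0.1]], "dr": [[0,0,0],[0,0,0],[0,0,0],[0,0,0],[0,0,0],[0,0,0],[0,0,0],[0,0,0]]}}

```text
time: 12.93
tool_pos: [0.5132, -0.0011, 0.081]
tool_rot: [3.141, -0.004, 0.109]
contact_force: [1.3, 0.2, -0.7]
opening: 0.0263
grip_force: 15.0
```

```bash
python3 - <<'E'
from h import *
go(.505,-.283,.016,-86)
E
```

```text
travel [[-0.0392, 0.2793, 0.095], [0.03, -0.23, 2.23]]
```

Emit:
{"method": "arm_command", "body": {"fingers": [1,1,1,1,1,1,1,1], "squeeze": 25, "travel": [[-0.005,0.035,0],[-0.01,0.075,0],[-0.016,0.115,0],[-0.022,0.155,0],[-0.028,0.195,0],[-0.034,0.235,0],[-0.039,0.265,0],[-0.039,0.279,0.015]], "dr": [[0,0,0],[0,0,0],[0,0,1],[0,0,2],[0,0,2],[0,0,2],[0,0,2],[0,0,2]]}}

```text
time: 13.6
tool_pos: [0.5041, -0.2891, 0.0651]
tool_rot: [3.136, -0.005, 0.069]
contact_force: [0.4, -0.0, -0.5]
opening: 0.0259
grip_force: 25.0
```

Emit:
{"method": "arm_command", "body": {"fingers": [1,1,1,1,1,1,0,0], "travel": [[0,0,0.02],[0,0,0.045],[0,0,0.065],[0,0,0.075],[0,0,0.08],[0,0,0.08],[0,0,0.08],[0,0,0.08]], "dr": [[0,0,0],[0,0,0],[0,0,0],[0,0,0],[0,0,0],[0,0,0],[0,0,0],[0,0,0]]}}

```text
time: 14.27
tool_pos: [0.5041, -0.284, -0.0168]
tool_rot: [3.14, -0.002, 0.073]
contact_force: [-0.2, -0.6, 0.1]
opening: 0.0349
grip_force: 0.0
```

Emit:
{"method": "arm_command", "body": {"fingers": [0,0,0,0,0,0], "travel": [[0,0,0],[0,0,-0.03],[0,0,-0.07],[0,0,-0.11],[0,-0.02,-0.14],[0,-0.02,-0.14]], "dr": [[0,0,0],[0,0,0],[0,0,0],[0,0,0],[0,0,0],[0,0,0]]}}

```text
time: 14.77
tool_pos: [0.5049, -0.2636, 0.1296]
tool_rot: [3.135, -0.01, 0.073]
contact_force: [0.7, -0.2, 0.2]
opening: 0.0459
grip_force: 0.0
```

```bash
python3 - <<'E'
from h import *
c=cam('wrist');cv2.imwrite('pics/w4.png',c['color']);dark(c,.51,-.28,.06,.012);dark(c,.5157,-.134,.05);s=tool();print(s[0]);go(.5157,-.134,.07,-14)
E
```

```text
part 748 [345. 222.] 0.024 ((504.33935546875, -283.9283752441406), (22.695674896240234, 23.297605514526367), 80.90619659423828)
part 596 [335. 277.] 0.0231 ((459.45867919921875, -279.71722412109375), (18.798669815063477, 22.771011352539062), 4.254086494445801)
part 1422 [152. 195.] 0.0266 ((516.302490234375, -134.6450958251953), (32.809104919433594, 21.635467529296875), 75.32720947265625)
[ 0.50376133 -0.26377295  0.1264491 ]
travel [[0.0209, -0.129, 0.0859], [0.51, -0.14, -71.77]]
```

View pics/w4.png

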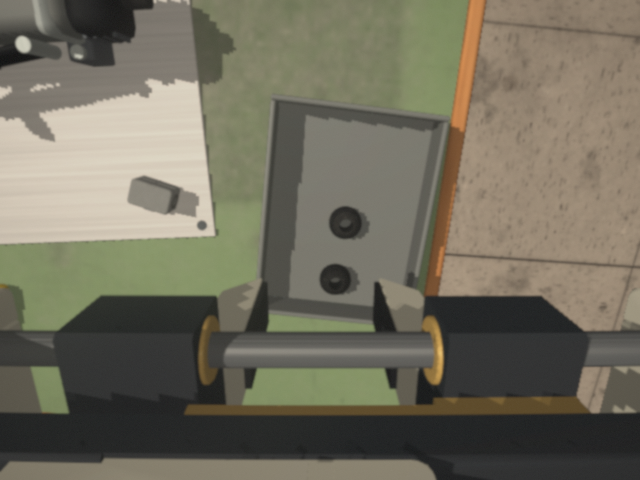

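Both bungs are in the tray at (345,222) and (335,279). The ferrite is at (152,195).

Emit:
{"method": "arm_command", "body": {"fingers": [0,0,0,0,0,0,0,0], "travel": [[0.003,-0.02,0],[0.006,-0.04,0],[0.009,-0.06,0],[0.012,-0.08,0],[0.015,-0.1,0],[0.018,-0.12,0.02],[0.021,-0.129,0.03],[0.021,-0.129,0.04]], "dr": [[0,0,-7],[0,0,-14],[0,0,-21],[0,0,-28],[0,0,-35],[0,0,-42],[0,0,-49],[0,0,-56]]}}

```text
time: 15.48
tool_pos: [0.5127, -0.1311, 0.0803]
tool_rot: [-3.139, -0.0, 1.058]
contact_force: [-0.5, 0.3, -0.5]
opening: 0.0462
grip_force: 0.0
```

```bash
python3 - <<'E'
from h import *
go(.516,-.1345,.010,-14.5)
E
```

```text
travel [[-0.0013, 0.0048, 0.1003], [-0.13, -0.02, -14.87]]
```

Emit:
{"method": "arm_command", "body": {"fingers": [0,0,0,0,0,0,0,0], "travel": [[-0.001,0.005,0.01],[-0.001,0.005,0.03],[-0.001,0.005,0.05],[-0.001,0.005,0.07],[-0.001,0.005,0.085],[-0.001,0.005,0.095],[-0.001,0.005,0.1],[-0.001,0.005,0.1]], "dr": [[0,0,-6],[0,0,-12],[0,0,-15],[0,0,-15],[0,0,-15],[0,0,-15],[0,0,-15],[0,0,-15]]}}

```text
time: 16.15
tool_pos: [0.5164, -0.1366, -0.0193]
tool_rot: [-3.139, -0.0, 1.312]
contact_force: [-0.1, 0.8, -0.4]
opening: 0.0456
grip_force: 0.0
```

Emit:
{"method": "arm_command", "body": {"fingers": [1,1,1,1,1,1,1,1], "travel": [[0,0,0],[0,0,0],[0,0,0],[0,0,0],[0,0,-0.01],[0,0,-0.04],[0,0,-0.08],[0,0,-0.1]], "dr": [[0,0,0],[0,0,0],[0,0,0],[0,0,0],[0,0,0],[0,0,0],[0,0,0],[0,0,0]]}}

```text
time: 16.82
tool_pos: [0.5187, -0.1373, 0.0863]
tool_rot: [3.137, 0.001, 1.312]
contact_force: [1.5, -0.1, 0.8]
opening: 0.0196
grip_force: 25.0
```

```bash
python3 - <<'E'
from h import *
go(.553,-.283,.016)
E
```

```text
travel [[-0.132, 0.07, 0.1008]]
```

Emit:
{"method": "arm_command", "body": {"fingers": [1,1,1,1,1,1,1,1], "travel": [[-0.035,0.011,0],[-0.07,0.022,0],[-0.104,0.034,0],[-0.104,0.034,0.03],[-0.104,0.034,0.06],[-0.104,0.034,0.085],[-0.104,0.034,0.098],[-0.104,0.034,0.098]], "dr": [[0,0,0],[0,0,0],[0,0,0],[0,0,0],[0,0,0],[0,0,0],[0,0,0],[0,0,0]]}}

```text
time: 17.48
tool_pos: [0.5225, -0.2458, -0.0171]
tool_rot: [-3.139, -0.0, 1.311]
contact_force: [-0.4, -0.3, -0.6]
opening: 0.0197
grip_force: 25.0
```

Emit:
{"method": "arm_command", "body": {"fingers": [0,0,0,0,0,0,0,0], "travel": [[0,0,0],[0,0,0],[0,0,0],[0,0,-0.03],[0,0,-0.07],[0,0,-0.11],[-0.03,0,-0.14],[-0.05,0,-0.16]], "dr": [[0,0,0],[0,0,0],[0,0,0],[0,0,0],[0,0,0],[0,0,0],[0,0,0],[0,0,0]]}}

```text
time: 18.15
tool_pos: [0.5117, -0.2956, 0.1486]
tool_rot: [3.136, 0.003, 1.314]
contact_force: [0.5, -1.0, -0.3]
opening: 0.0459
grip_force: 0.0
```

```bash
python3 - <<'E'
from h import *
c=cam('wrist');cv2.imwrite('pics/w5.png',c['color']);dark(c,.51,-.28,.065,.012);s=tool();print(s[0],s[2]['opening'])
E
```

```text
part 1145 [317. 149.] 0.028 ((522.7198486328125, -243.5999755859375), (31.969148635864258, 20.879762649536133), 75.6558609008789)
part 675 [308. 202.] 0.0236 ((504.46240234375, -283.529296875), (22.529943466186523, 23.72223472595215), 77.64173126220703)
part 672 [250. 212.] 0.0235 ((456.0855712890625, -279.80047607421875), (22.274282455444336, 23.396961212158203), 77.9437026977539)
part 416 [329. 267.] 0.03 ((507.3280334472656, -340.7483825683594), (1.3027094602584839, 46.93269348144531), 87.26911926269531)
[ 0.51200801 -0.30046243  0.15180196] 0.045734111424758035
```

View pics/w5.png

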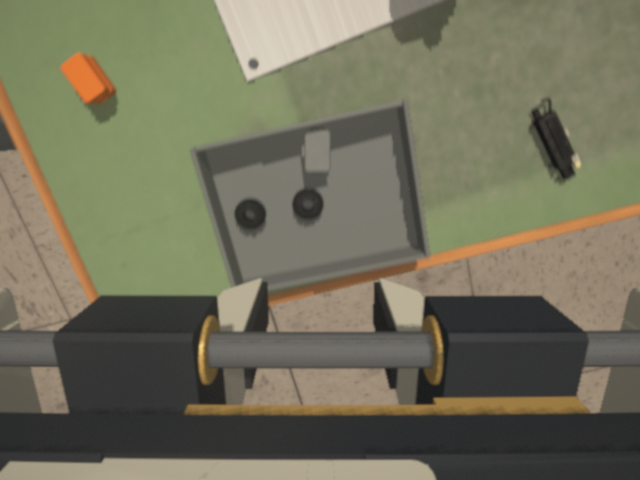

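All three parts are in the tray: ferrite (317,149), bungs (308,202) and (250,212). Next I'll twist the stop button free.

```bash
python3 - <<'E'
from h import *
go(.4825,.0,.17,-14.5);go(.4825,.2918,.11,-14.5)
E
```

```text
travel [[0.2828, -0.1059, 0.0087], [0.62, 0.4, -0.4]]
travel [[0.5652, -0.1816, 0.0659], [0.62, 0.4, -0.4]]
```

Emit:
{"method": "arm_command", "body": {"fingers": [0,0,0,0,0,0,0,0], "travel": [[0.03,-0.01,0],[0.068,-0.023,0],[0.106,-0.036,0],[0.144,-0.05,0],[0.182,-0.064,0],[0.22,-0.078,0],[0.258,-0.093,0],[0.296,-0.106,0]], "dr": [[0,0,0],[0,0,0],[0,0,0],[0,0,0],[0,0,0],[0,0,0],[0,0,0],[0,0,0]]}}

```text
time: 18.87
tool_pos: [0.4832, 0.021, 0.1443]
tool_rot: [3.141, -0.0, 1.311]
contact_force: [1.1, 0.3, -0.5]
opening: 0.0462
grip_force: 0.0
```

Emit:
{"method": "arm_command", "body": {"fingers": [-0.2,-0.4,-0.4,-0.4,-0.4,-0.4,-0.4,-0.4], "travel": [[0.038,-0.01,0],[0.076,-0.02,0],[0.114,-0.03,0],[0.152,-0.042,0],[0.19,-0.054,0],[0.225,-0.064,0],[0.255,-0.072,0],[0.255,-0.072,0.02]], "dr": [[0,0,0],[0,0,0],[0,0,0],[0,0,0],[0,0,0],[0,0,0],[0,0,0],[0,0,0]]}}

```text
time: 19.53
tool_pos: [0.4813, 0.2904, 0.1273]
tool_rot: [3.135, -0.007, 1.316]
contact_force: [0.0, -0.1, 0.5]
opening: 0.0648
grip_force: 0.0
```

```bash
python3 - <<'E'
from h import *
btn();s=tool();print(s[0],s[2]['opening']);go(.4825,.2918,.11,-14.5);go(.4825,.2918,.0625,-14.5)
E
```

```text
btn [321.16044657 240.89122807] [ 289  208   66   66 3135] [0.4831 0.2943 0.0803] [0.4829 0.2942 0.0803]
[0.4782355  0.28651532 0.12121123] 0.06461336636095821
travel [[0.0062, 0.0028, 0.0412], [-0.07, 0.03, -0.11]]
travel [[0.0062, 0.0029, 0.0887], [-0.07, 0.03, -0.11]]
```

Emit:
{"method": "arm_command", "body": {"fingers": [-0.4,-0.4,-0.4,-0.4], "travel": [[0.006,0.003,0.02],[0.006,0.003,0.041],[0.006,0.003,0.041],[0.006,0.003,0.041]], "dr": [[0,0,0],[0,0,0],[0,0,0],[0,0,0]]}}

```text
time: 19.92
tool_pos: [0.4834, 0.2881, 0.0824]
tool_rot: [-3.139, 0.002, 1.311]
contact_force: [-0.3, 0.8, 0.4]
opening: 0.0644
grip_force: 0.0
```

```bash
python3 - <<'E'
from h import *
s=tool();print(s[0]);go(.4830,.2928,.0625,-14.5)
E
```

```text
[0.48335693 0.28806425 0.0824452 ]
travel [[0.0046, -0.0015, 0.0499], [-0.12, 0.11, -0.38]]
```

Emit:
{"method": "arm_command", "body": {"fingers": [-0.4,-0.4,-0.4,-0.4,-0.4], "travel": [[0.0045,-0.0015,0.015],[0.0045,-0.0015,0.035],[0.0045,-0.0015,0.045],[0.0045,-0.0015,0.049],[0.0045,-0.0015,0.049]], "dr": [[0,0,0],[0,0,0],[0,0,0],[0,0,0],[0,0,0]]}}

```text
time: 20.33
tool_pos: [0.4838, 0.2932, 0.0339]
tool_rot: [-3.141, 0.001, 1.311]
contact_force: [0.0, 0.1, 0.2]
opening: 0.0642
grip_force: 0.0
```

Emit:
{"method": "arm_command", "body": {"fingers": [1,1,1,1,1], "squeeze": 20, "travel": [[0,0,0],[0,0,0],[0,0,0],[0,0,0],[0,0,0]], "dr": [[0,0,0],[0,0,0],[0,0,0],[0,0,0],[0,0,0]]}}

```text
time: 20.75
tool_pos: [0.4834, 0.2939, 0.0342]
tool_rot: [-3.141, -0.0, 1.311]
contact_force: [-4.5, 0.8, 2.7]
opening: 0.0394
grip_force: 20.0
```

Emit:
{"method": "arm_command", "body": {"fingers": [1,1,1,1,1,1,1,1], "travel": [[0,0,0],[0,0,0],[0,0,0],[0,0,0],[0,0,0],[0,0,0],[0,0,0],[0,0,0]], "dr": [[0,0,6],[0,0,13],[0,0,20],[0,0,27],[0,0,34],[0,0,40],[0,0,44],[0,0,44]]}}

```text
time: 21.42
tool_pos: [0.485, 0.2928, 0.0348]
tool_rot: [3.139, -0.001, 0.54]
contact_force: [1.7, -3.6, 5.4]
opening: 0.039
grip_force: 20.0
```

Emit:
{"method": "arm_command", "body": {"fingers": [1,1,1,-0.4,-0.4,-0.4,-0.4], "travel": [[0,0,-0.003],[0,0,-0.007],[0,0,-0.008],[0,0,-0.008],[0,0,-0.008],[0,0,-0.03],[0,0,-0.07]], "dr": [[0,0,0],[0,0,0],[0,0,0],[0,0,0],[0,0,0],[0,0,0],[0,0,0]]}}

```text
time: 22.0
tool_pos: [0.4806, 0.2926, 0.1003]
tool_rot: [-3.14, 0.01, 0.544]
contact_force: [1.5, -0.2, -0.7]
opening: 0.0609
grip_force: 0.0
```

Emit:
{"method": "arm_command", "body": {"fingers": [-0.4,-0.4,0,0,0.5,1], "travel": [[0,0,-0.04],[-0.01,0,-0.05],[-0.03,0,-0.06],[-0.05,0,-0.06],[-0.07,0,-0.06],[-0.07,0,-0.06]], "dr": [[0,0,0],[0,0,-5],[0,0,-11],[0,0,-18],[0,0,-25],[0,0,-32]]}}

```text
time: 22.5
tool_pos: [0.4207, 0.2564, 0.1641]
tool_rot: [-3.14, 0.002, 1.109]
contact_force: [-0.1, 0.7, 0.2]
opening: 0.0419
grip_force: 0.0
```

```bash
python3 - <<'E'
from h import *
btn();s=tool();print(s[0],s[2]['opening'])
E
```

```text
btn [379.79262043 144.54936795] [ 349  113   62   65 2927] [0.4816 0.2932 0.0877] [0.4817 0.2931 0.0877]
[0.42227382 0.25714339 0.16420525] 0.03807580691411984
```

The button is up again at z 0.0877. Next is the lever.

```bash
cat >> h.py <<'E'
def pl(x,y):
    a=np.radians(6.3);return .577+x*np.cos(a)-y*np.sin(a),-.018+x*np.sin(a)+y*np.cos(a)
def ipl(q):
    a=np.radians(6.3);d=q-np.array([.577,-.018]);return d@np.array([[np.cos(a),-np.sin(a)],[np.sin(a),np.cos(a)]])
E
python3 - <<'E'
from h import *
print(pl(-.012,-.035));go(*pl(-.012,-.035),.13,6.3)
E
```

```text
(np.float64(0.5689131694227244), np.float64(-0.05410544517402383))
travel [[-0.2152, 0.2685, 0.064], [-0.04, -0.0, -32.36]]
```

Emit:
{"method": "arm_command", "body": {"fingers": [1,1,1,1,1,1,1,1], "travel": [[-0.02,0.025,0],[-0.045,0.055,0],[-0.07,0.087,0],[-0.095,0.119,0],[-0.12,0.15,0],[-0.145,0.181,0],[-0.17,0.212,0],[-0.195,0.243,0.02]], "dr": [[0,0,-4],[0,0,-8],[0,0,-12],[0,0,-16],[0,0,-20],[0,0,-24],[0,0,-28],[0,0,-32.4]]}}

```text
time: 23.22
tool_pos: [0.555, -0.0262, 0.1481]
tool_rot: [3.134, 0.002, 1.668]
contact_force: [2.0, 0.1, 0.7]
opening: 0.0006
grip_force: 0.0
```

```bash
python3 - <<'E'
from h import *
s=tool();print(s[0]);go(*pl(-.012,-.035),.13,6.3)
E
```

```text
[ 0.55495056 -0.0262444   0.14809878]
travel [[-0.029, 0.0108, 0.0482], [0.41, 0.1, -0.73]]
```

Emit:
{"method": "arm_command", "body": {"fingers": [1,1,1,1,1], "travel": [[-0.015,0.008,0.02],[-0.029,0.0108,0.04],[-0.029,0.0108,0.048],[-0.029,0.0108,0.048],[-0.029,0.0108,0.048]], "dr": [[0,0,0],[0,0,0],[0,0,0],[0,0,0],[0,0,0]]}}

```text
time: 23.63
tool_pos: [0.5651, -0.0509, 0.0971]
tool_rot: [-3.141, -0.001, 1.667]
contact_force: [-0.1, 0.3, 0.5]
opening: 0.0004
grip_force: 0.0
```

```bash
python3 - <<'E'
from h import *
c=cam('wrist');np.savez('w6.npz',**c);cv2.imwrite('pics/w6.png',c['color']);s=tool();print(s[0],ipl(s[0][:2]))
P=pts(c);q=ipl(P[...,:2].reshape(-1,2)).reshape(480,640,2)
m=(q[...,0]>-.02)&(q[...,0]<.012)&(q[...,1]>-.03)&(q[...,1]<.05)&(P[...,2]>.04)&(P[...,2]<.066)
print('tab',m.sum(),q[m].min(0),q[m].max(0),P[m][:,2].max())
for x in(-.012,-.008,-.004,0,.004,.008):
    k=m&(abs(q[...,0]-x)<.002)
    if k.sum():print(x,k.sum(),np.percentile(q[k][:,1],[5,95]).round(4))
# finger width
for v in(285,290,295):
    z=c['z_map'][v,240:400];k=(z<.2)&(z>.13);uu=np.where(k)[0]+240
    if len(uu):print(v,uu.min(),uu.max(),ipl(P[v,uu.min()][:2]),ipl(P[v,uu.max()][:2]))
E
```

```text
[ 0.5655925  -0.05079238  0.0979794 ] [-0.01493706 -0.03134255]
tab 752 [-0.0084272   0.00526259] [0.01198672 0.04354532] 0.06284842126945252
-0.008 59 [0.0064 0.0118]
-0.004 120 [0.0062 0.0137]
0 121 [0.0081 0.0157]
0.004 123 [0.0101 0.0177]
0.008 119 [0.0122 0.0194]
285 294 347 [-0.02627964 -0.02045761] [-0.00441832 -0.02083194]
290 281 360 [-0.03114943 -0.02033469] [ 0.00044447 -0.02073342]
295 277 364 [-0.03242372 -0.02093642] [ 0.00162036 -0.02100373]
```

View pics/w6.png

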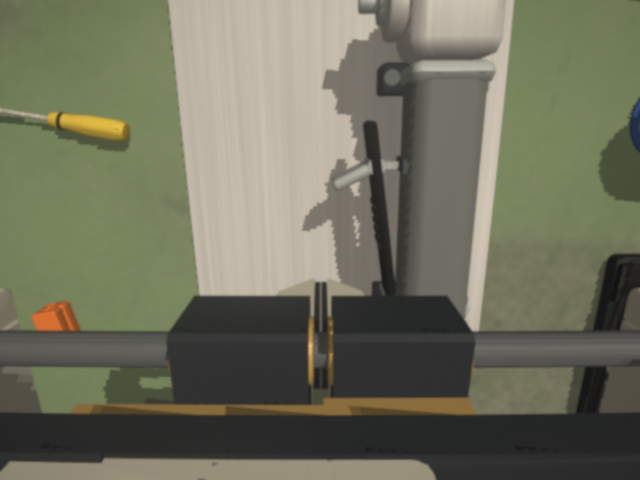

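The tab's tip is at (338,183) and its pivot at (375,166). The screwdriver is well clear. I'll lower the closed fingers behind the tab (tail side) and push forward.

```bash
python3 - <<'E'
from h import *
go(*pl(-.008,-.030),.042,6.3);go(*pl(-.008,.012),.042,6.3)
E
```

```text
travel [[0.0014, 0.0068, 0.086], [0.06, 0.0, -0.75]]
travel [[0.0434, 0.0063, 0.086], [0.06, 0.0, -0.75]]
```

Emit:
{"method": "arm_command", "body": {"fingers": [1,1,1,1,1,1], "travel": [[0,0.007,0.02],[0,0.007,0.045],[0,0.007,0.07],[0,0.007,0.083],[0,0.007,0.086],[0,0.007,0.086]], "dr": [[0,0,0],[0,0,0],[0,0,0],[0,0,0],[0,0,0],[0,0,0]]}}

```text
time: 24.18
tool_pos: [0.5724, -0.0502, 0.0116]
tool_rot: [3.141, 0.0, 1.669]
contact_force: [-0.1, -0.2, 0.0]
opening: 0.0002
grip_force: 0.0
```

Emit:
{"method": "arm_command", "body": {"fingers": [1,1,1,1,1,1,1], "travel": [[0.01,0,0],[0.02,0,0],[0.027,0,0],[0.034,0,0],[0.04,0,0],[0.042,0,0],[0.042,0,0]], "dr": [[0,0,0],[0,0,0],[0,0,0],[0,0,0],[0,0,0],[0,0,0],[0,0,0]]}}

```text
time: 24.77
tool_pos: [0.5681, -0.009, 0.0116]
tool_rot: [3.141, 0.001, 1.669]
contact_force: [-2.6, -3.2, 1.9]
opening: 0.0005
grip_force: 1.9
```

```bash
cat >> h.py <<'E'
def lev():
    c=cam('wrist');P=pts(c);q=ipl(P[...,:2].reshape(-1,2)).reshape(480,640,2)
    m=(q[...,0]>-.02)&(q[...,0]<.014)&(q[...,1]>-.03)&(q[...,1]<.06)&(P[...,2]>.04)&(P[...,2]<.066)
    for x in(-.012,-.008,-.004,0,.004,.008,.012):
        k=m&(abs(q[...,0]-x)<.002)
        if k.sum():print('tab x',x,k.sum(),np.percentile(q[k][:,1],[5,95]).round(4))
    return c
E
python3 - <<'E'
from h import *
lev();s=tool();print(ipl(s[0][:2]),s[0][2])
E
```

```text
tab x -0.012 208 [0.0194 0.0214]
tab x -0.008 258 [0.019  0.0327]
tab x -0.004 512 [0.0193 0.0352]
tab x 0 464 [0.0206 0.0344]
tab x 0.004 387 [0.0206 0.032 ]
tab x 0.008 328 [0.0211 0.0296]
tab x 0.012 847 [0.0228 0.0436]
[-0.00804313  0.00980429] 0.011454586963314951
```

Emit:
{"method": "arm_command", "body": {"fingers": [1,1,1,1], "travel": [[0.002,0,0],[0.005,0,0],[0.005,0,0],[0.005,0,0]], "dr": [[0,0,0],[0,0,0],[0,0,0],[0,0,0]]}}

```text
time: 25.15
tool_pos: [0.5693, -0.0072, 0.0117]
tool_rot: [3.138, 0.004, 1.667]
contact_force: [0.8, -14.3, 1.3]
opening: 0.0006
grip_force: 6.1
```

Emit:
{"method": "arm_command", "body": {"fingers": [1,1,1,1,1,-1,-1,-1], "travel": [[-0.01,0,0],[-0.025,0,0],[-0.03,0,-0.03],[-0.03,0,-0.06],[-0.03,0,-0.085],[-0.027,0.02,-0.085],[-0.025,0.045,-0.085],[-0.025,0.06,-0.085]], "dr": [[0,0,0],[0,0,0],[0,0,0],[0,0,0],[0,0,0],[0,0,0],[0,0,0],[0,0,0]]}}

```text
time: 25.82
tool_pos: [0.6319, -0.0227, 0.0969]
tool_rot: [3.139, -0.001, 1.668]
contact_force: [-0.5, -1.2, 0.3]
opening: 0.0163
grip_force: 0.0
```

Emit:
{"method": "arm_command", "body": {"fingers": [-1,-1,-1,-1,-1], "travel": [[0,0,0],[0,0,0],[0,0,0],[0,0,0],[0,0,0]], "dr": [[0,0,0],[0,0,0],[0,0,0],[0,0,0],[0,0,0]]}}

```text
time: 26.23
tool_pos: [0.629, -0.0235, 0.0961]
tool_rot: [-3.141, -0.0, 1.667]
contact_force: [0.3, 0.3, 0.6]
opening: 0.0495
grip_force: 0.0
```

```bash
python3 - <<'E'
from h import *
c=lev();s=tool();print(ipl(s[0][:2]),s[0][2],s[2]['opening']);P=pts(c);q=ipl(P[...,:2].reshape(-1,2)).reshape(480,640,2)
m=(abs(q[...,1]-.045)<.004)&(P[...,2]>.046)&(q[...,0]>0)&(q[...,0]<.1)&(P[...,2]<.08);x=q[m][:,0];print(x.min(),x.max(),np.percentile(x,[1,99]))
go(*pl(.052,-.015),.03,6.3)
E
```

```text
tab x -0.008 10 [0.0294 0.0329]
tab x -0.004 103 [0.0284 0.0351]
tab x 0 151 [0.0262 0.0341]
tab x 0.004 140 [0.0238 0.0317]
tab x 0.008 140 [0.0214 0.0292]
tab x 0.012 248 [0.0177 0.0434]
[ 0.051295   -0.01114524] 0.09625868658532546 0.05303679144124475
0.01063457404857433 0.07491800292379824 [0.01252402 0.07470953]
travel [[-0.0039, 0.0008, 0.0963], [-0.01, -0.0, -0.76]]
```

The lever is fully forward. I'll open the fingers, lower them around the grip and squeeze.

Emit:
{"method": "arm_command", "body": {"fingers": [-1,-1,-1,-1,-1,-1], "travel": [[-0.004,0,0],[-0.004,0,0],[-0.004,0,0],[-0.004,0,0],[-0.004,0,0],[-0.004,0,0]], "dr": [[0,0,0],[0,0,0],[0,0,0],[0,0,0],[0,0,0],[0,0,0]]}}

```text
time: 26.78
tool_pos: [0.6301, -0.0273, 0.0961]
tool_rot: [-3.142, 0.0, 1.668]
contact_force: [-0.0, -0.0, 0.1]
opening: 0.0905
grip_force: 0.0
```

Emit:
{"method": "arm_command", "body": {"fingers": [-1,-1,-1,-1,-1,-1,-1], "travel": [[0,0,0.02],[0,0,0.045],[0,0,0.07],[0,0,0.085],[0,0,0.094],[0,0,0.096],[0,0,0.096]], "dr": [[0,0,0],[0,0,0],[0,0,0],[0,0,0],[0,0,0],[0,0,0],[0,0,0]]}}

```text
time: 27.37
tool_pos: [0.6302, -0.0273, -0.0]
tool_rot: [-3.141, -0.0, 1.668]
contact_force: [0.0, -0.5, 0.3]
opening: 0.092
grip_force: 0.0
```

Emit:
{"method": "arm_command", "body": {"fingers": [1,1,1,1,1,1,1,1], "squeeze": 30, "travel": [[0,0,0],[0,0,0],[0,0,0],[0,0,0],[0,0,0],[0,0,0],[0,0,0],[0,0,0]], "dr": [[0,0,0],[0,0,0],[0,0,0],[0,0,0],[0,0,0],[0,0,0],[0,0,0],[0,0,0]]}}

```text
time: 28.03
tool_pos: [0.6287, -0.0268, 0.0002]
tool_rot: [-3.139, -0.001, 1.668]
contact_force: [-6.2, 1.9, 4.1]
opening: 0.0499
grip_force: 29.9
```

The opening is 50 mm, so the paddle is home. Holding.

Emit:
{"method": "arm_command", "body": {"fingers": [1,1,1,1,1,1,1,1], "squeeze": 40, "travel": [[0,0,0],[0,0,0],[0,0,0],[0,0,0],[0,0,0],[0,0,0],[0,0,0],[0,0,0]], "dr": [[0,0,0],[0,0,0],[0,0,0],[0,0,0],[0,0,0],[0,0,0],[0,0,0],[0,0,0]]}}

```text
time: 28.7
tool_pos: [0.6288, -0.0268, 0.0002]
tool_rot: [-3.139, -0.001, 1.668]
contact_force: [-5.1, 2.1, 3.4]
opening: 0.0494
grip_force: 39.9
```

Emit:
{"method": "arm_command", "body": {"fingers": [1,1,1,1,1,1,1,1], "travel": [[0,0,0],[0,0,0],[0,0,0],[0,0,0],[0,0,0],[0,0,0],[0,0,0],[0,0,0]], "dr": [[0,0,0],[0,0,0],[0,0,0],[0,0,0],[0,0,0],[0,0,0],[0,0,0],[0,0,0]]}}

```text
time: 29.37
tool_pos: [0.6287, -0.0268, 0.0001]
tool_rot: [-3.139, -0.001, 1.668]
contact_force: [-5.5, 2.3, 4.0]
opening: 0.0499
grip_force: 39.9
```

Emit:
{"method": "arm_command", "body": {"fingers": [1,1,1,1,1,1,1,1], "travel": [[0,0,0],[0,0,0],[0,0,0],[0,0,0],[0,0,0],[0,0,0],[0,0,0],[0,0,0]], "dr": [[0,0,0],[0,0,0],[0,0,0],[0,0,0],[0,0,0],[0,0,0],[0,0,0],[0,0,0]]}}

```text
time: 30.03
tool_pos: [0.6287, -0.0268, 0.0001]
tool_rot: [-3.139, -0.001, 1.668]
contact_force: [-5.8, 3.0, 4.7]
opening: 0.05
grip_force: 39.9
```

Emit:
{"method": "arm_command", "body": {"fingers": [1,1,1,1,1,1,1,1], "travel": [[0,0,0],[0,0,0],[0,0,0],[0,0,0],[0,0,0],[0,0,0],[0,0,0],[0,0,0]], "dr": [[0,0,0],[0,0,0],[0,0,0],[0,0,0],[0,0,0],[0,0,0],[0,0,0],[0,0,0]]}}

```text
time: 30.7
tool_pos: [0.6288, -0.0268, 0.0002]
tool_rot: [-3.139, -0.001, 1.668]
contact_force: [-5.2, 2.3, 4.0]
opening: 0.0499
grip_force: 39.9
```

Emit:
{"method": "arm_command", "body": {"fingers": [1,1,1,1,1,1,1,1], "travel": [[0,0,0],[0,0,0],[0,0,0],[0,0,0],[0,0,0],[0,0,0],[0,0,0],[0,0,0]], "dr": [[0,0,0],[0,0,0],[0,0,0],[0,0,0],[0,0,0],[0,0,0],[0,0,0],[0,0,0]]}}

```text
time: 31.37
tool_pos: [0.6288, -0.0268, 0.0002]
tool_rot: [-3.139, -0.001, 1.668]
contact_force: [-5.3, 2.5, 3.8]
opening: 0.0496
grip_force: 39.9
```

Emit:
{"method": "arm_command", "body": {"fingers": [1,1,1,1,1,1,1,1], "travel": [[0,0,0],[0,0,0],[0,0,0],[0,0,0],[0,0,0],[0,0,0],[0,0,0],[0,0,0]], "dr": [[0,0,0],[0,0,0],[0,0,0],[0,0,0],[0,0,0],[0,0,0],[0,0,0],[0,0,0]]}}

```text
time: 32.03
tool_pos: [0.6288, -0.0268, 0.0002]
tool_rot: [-3.139, -0.001, 1.668]
contact_force: [-4.3, 2.2, 3.5]
opening: 0.0493
grip_force: 39.9
```

Emit:
{"method": "arm_command", "body": {"fingers": [1,1,1,1,1,1,1,1], "travel": [[0,0,0],[0,0,0],[0,0,0],[0,0,0],[0,0,0],[0,0,0],[0,0,0],[0,0,0]], "dr": [[0,0,0],[0,0,0],[0,0,0],[0,0,0],[0,0,0],[0,0,0],[0,0,0],[0,0,0]]}}

```text
time: 32.7
tool_pos: [0.6288, -0.0268, 0.0002]
tool_rot: [-3.139, -0.001, 1.668]
contact_force: [-5.1, 2.0, 3.8]
opening: 0.0496
grip_force: 39.9
```

Emit:
{"method": "arm_command", "body": {"fingers": [1,1,1,1,1,1,1,1], "travel": [[0,0,0],[0,0,0],[0,0,0],[0,0,0],[0,0,0],[0,0,0],[0,0,0],[0,0,0]], "dr": [[0,0,0],[0,0,0],[0,0,0],[0,0,0],[0,0,0],[0,0,0],[0,0,0],[0,0,0]]}}

```text
time: 33.37
tool_pos: [0.6288, -0.0268, 0.0002]
tool_rot: [-3.139, -0.001, 1.668]
contact_force: [-5.3, 3.0, 3.4]
opening: 0.0498
grip_force: 39.9
```

Emit:
{"method": "arm_command", "body": {"fingers": [1,1,1,1,1,1,1,1], "travel": [[0,0,0],[0,0,0],[0,0,0],[0,0,0],[0,0,0],[0,0,0],[0,0,0],[0,0,0]], "dr": [[0,0,0],[0,0,0],[0,0,0],[0,0,0],[0,0,0],[0,0,0],[0,0,0],[0,0,0]]}}

```text
time: 34.03
tool_pos: [0.6287, -0.0268, 0.0001]
tool_rot: [-3.139, -0.001, 1.668]
contact_force: [-5.4, 2.1, 4.8]
opening: 0.0496
grip_force: 39.9
```

Emit:
{"method": "arm_command", "body": {"fingers": [1,1,1,1,1,1,1,1], "travel": [[0,0,0],[0,0,0],[0,0,0],[0,0,0],[0,0,0],[0,0,0],[0,0,0],[0,0,0]], "dr": [[0,0,0],[0,0,0],[0,0,0],[0,0,0],[0,0,0],[0,0,0],[0,0,0],[0,0,0]]}}

```text
time: 34.7
tool_pos: [0.6288, -0.0268, 0.0002]
tool_rot: [-3.139, -0.001, 1.668]
contact_force: [-5.7, 1.3, 3.2]
opening: 0.0493
grip_force: 39.9
```

Emit:
{"method": "arm_command", "body": {"fingers": [1,1,1,1,1,1,1,1], "travel": [[0,0,0],[0,0,0],[0,0,0],[0,0,0],[0,0,0],[0,0,0],[0,0,0],[0,0,0]], "dr": [[0,0,0],[0,0,0],[0,0,0],[0,0,0],[0,0,0],[0,0,0],[0,0,0],[0,0,0]]}}

```text
time: 35.37
tool_pos: [0.6288, -0.0268, 0.0002]
tool_rot: [-3.139, -0.001, 1.668]
contact_force: [-6.2, 2.2, 4.0]
opening: 0.0497
grip_force: 39.9
```

Emit:
{"method": "arm_command", "body": {"fingers": [1,1,1,1,1,1,1,1], "travel": [[0,0,0],[0,0,0],[0,0,0],[0,0,0],[0,0,0],[0,0,0],[0,0,0],[0,0,0]], "dr": [[0,0,0],[0,0,0],[0,0,0],[0,0,0],[0,0,0],[0,0,0],[0,0,0],[0,0,0]]}}

```text
time: 36.03
tool_pos: [0.6288, -0.0268, 0.0002]
tool_rot: [-3.139, -0.001, 1.668]
contact_force: [-5.7, 1.7, 3.3]
opening: 0.0497
grip_force: 39.9
```

Emit:
{"method": "arm_command", "body": {"fingers": [1,1,1,1,1,1,1,1], "travel": [[0,0,0],[0,0,0],[0,0,0],[0,0,0],[0,0,0],[0,0,0],[0,0,0],[0,0,0]], "dr": [[0,0,0],[0,0,0],[0,0,0],[0,0,0],[0,0,0],[0,0,0],[0,0,0],[0,0,0]]}}

```text
time: 36.7
tool_pos: [0.6288, -0.0268, 0.0002]
tool_rot: [-3.139, -0.001, 1.668]
contact_force: [-5.2, 1.9, 4.0]
opening: 0.0496
grip_force: 39.9
```

Emit:
{"method": "arm_command", "body": {"fingers": [1,1,1,1,1,1,1,1], "travel": [[0,0,0],[0,0,0],[0,0,0],[0,0,0],[0,0,0],[0,0,0],[0,0,0],[0,0,0]], "dr": [[0,0,0],[0,0,0],[0,0,0],[0,0,0],[0,0,0],[0,0,0],[0,0,0],[0,0,0]]}}

```text
time: 37.37
tool_pos: [0.6288, -0.0268, 0.0002]
tool_rot: [-3.139, -0.001, 1.668]
contact_force: [-6.0, 2.0, 3.9]
opening: 0.0495
grip_force: 39.9
```

Emit:
{"method": "arm_command", "body": {"fingers": [1,1,1,1,1,1,1,1], "travel": [[0,0,0],[0,0,0],[0,0,0],[0,0,0],[0,0,0],[0,0,0],[0,0,0],[0,0,0]], "dr": [[0,0,0],[0,0,0],[0,0,0],[0,0,0],[0,0,0],[0,0,0],[0,0,0],[0,0,0]]}}

```text
time: 38.03
tool_pos: [0.6288, -0.0268, 0.0002]
tool_rot: [-3.139, -0.001, 1.668]
contact_force: [-5.3, 1.9, 3.5]
opening: 0.0489
grip_force: 39.9
```

Emit:
{"method": "arm_command", "body": {"fingers": [1,1,1,1,1,1,1,1], "travel": [[0,0,0],[0,0,0],[0,0,0],[0,0,0],[0,0,0],[0,0,0],[0,0,0],[0,0,0]], "dr": [[0,0,0],[0,0,0],[0,0,0],[0,0,0],[0,0,0],[0,0,0],[0,0,0],[0,0,0]]}}

```text
time: 38.7
tool_pos: [0.6288, -0.0268, 0.0002]
tool_rot: [-3.139, -0.001, 1.668]
contact_force: [-5.0, 2.0, 3.8]
opening: 0.0497
grip_force: 39.9
```

10.7 s held steadily so far. A brief slackening between readings can't be ruled out, so I'll hold a little over 5 s more.

Emit:
{"method": "arm_command", "body": {"fingers": [1,1,1,1,1,1,1,1], "travel": [[0,0,0],[0,0,0],[0,0,0],[0,0,0],[0,0,0],[0,0,0],[0,0,0],[0,0,0]], "dr": [[0,0,0],[0,0,0],[0,0,0],[0,0,0],[0,0,0],[0,0,0],[0,0,0],[0,0,0]]}}

```text
time: 39.37
tool_pos: [0.6288, -0.0268, 0.0002]
tool_rot: [-3.139, -0.001, 1.668]
contact_force: [-5.3, 2.1, 3.3]
opening: 0.0497
grip_force: 39.9
```

Emit:
{"method": "arm_command", "body": {"fingers": [1,1,1,1,1,1,1,1], "travel": [[0,0,0],[0,0,0],[0,0,0],[0,0,0],[0,0,0],[0,0,0],[0,0,0],[0,0,0]], "dr": [[0,0,0],[0,0,0],[0,0,0],[0,0,0],[0,0,0],[0,0,0],[0,0,0],[0,0,0]]}}

```text
time: 40.03
tool_pos: [0.6288, -0.0268, 0.0002]
tool_rot: [-3.139, -0.001, 1.668]
contact_force: [-5.1, 2.5, 3.8]
opening: 0.0497
grip_force: 39.9
```

Emit:
{"method": "arm_command", "body": {"fingers": [1,1,1,1,1,1,1,1], "travel": [[0,0,0],[0,0,0],[0,0,0],[0,0,0],[0,0,0],[0,0,0],[0,0,0],[0,0,0]], "dr": [[0,0,0],[0,0,0],[0,0,0],[0,0,0],[0,0,0],[0,0,0],[0,0,0],[0,0,0]]}}

```text
time: 40.7
tool_pos: [0.6288, -0.0268, 0.0002]
tool_rot: [-3.139, -0.001, 1.668]
contact_force: [-5.3, 2.1, 3.1]
opening: 0.0494
grip_force: 39.9
```

Emit:
{"method": "arm_command", "body": {"fingers": [1,1,1,1,1,1,1,1], "travel": [[0,0,0],[0,0,0],[0,0,0],[0,0,0],[0,0,0],[0,0,0],[0,0,0],[0,0,0]], "dr": [[0,0,0],[0,0,0],[0,0,0],[0,0,0],[0,0,0],[0,0,0],[0,0,0],[0,0,0]]}}

```text
time: 41.37
tool_pos: [0.6288, -0.0268, 0.0002]
tool_rot: [-3.139, -0.001, 1.668]
contact_force: [-6.3, 2.4, 3.1]
opening: 0.0495
grip_force: 39.9
```

Emit:
{"method": "arm_command", "body": {"fingers": [1,1,1,1,1,1,1,1], "travel": [[0,0,0],[0,0,0],[0,0,0],[0,0,0],[0,0,0],[0,0,0],[0,0,0],[0,0,0]], "dr": [[0,0,0],[0,0,0],[0,0,0],[0,0,0],[0,0,0],[0,0,0],[0,0,0],[0,0,0]]}}

```text
time: 42.03
tool_pos: [0.6287, -0.0268, 0.0002]
tool_rot: [-3.139, -0.001, 1.668]
contact_force: [-5.9, 2.5, 4.2]
opening: 0.0497
grip_force: 39.9
```

Emit:
{"method": "arm_command", "body": {"fingers": [1,1,1,1,1,1,1,1], "travel": [[0,0,0],[0,0,0],[0,0,0],[0,0,0],[0,0,0],[0,0,0],[0,0,0],[0,0,0]], "dr": [[0,0,0],[0,0,0],[0,0,0],[0,0,0],[0,0,0],[0,0,0],[0,0,0],[0,0,0]]}}

```text
time: 42.7
tool_pos: [0.6288, -0.0268, 0.0002]
tool_rot: [-3.139, -0.001, 1.668]
contact_force: [-5.5, 1.6, 3.8]
opening: 0.0495
grip_force: 39.9
```

Emit:
{"method": "arm_command", "body": {"fingers": [1,1,1,1,1,1,1,1], "travel": [[0,0,0],[0,0,0],[0,0,0],[0,0,0],[0,0,0],[0,0,0],[0,0,0],[0,0,0]], "dr": [[0,0,0],[0,0,0],[0,0,0],[0,0,0],[0,0,0],[0,0,0],[0,0,0],[0,0,0]]}}

```text
time: 43.37
tool_pos: [0.6287, -0.0268, 0.0002]
tool_rot: [-3.139, -0.001, 1.668]
contact_force: [-5.6, 1.0, 4.2]
opening: 0.0494
grip_force: 39.9
```

Emit:
{"method": "arm_command", "body": {"fingers": [1,1,1,1,1,1,1,1], "travel": [[0,0,0],[0,0,0],[0,0,0],[0,0,0],[0,0,0],[0,0,0],[0,0,0],[0,0,0]], "dr": [[0,0,0],[0,0,0],[0,0,0],[0,0,0],[0,0,0],[0,0,0],[0,0,0],[0,0,0]]}}

```text
time: 44.03
tool_pos: [0.6288, -0.0268, 0.0002]
tool_rot: [-3.139, -0.001, 1.668]
contact_force: [-5.4, 1.9, 4.2]
opening: 0.0496
grip_force: 39.9
```

Emit:
{"method": "arm_command", "body": {"fingers": [-1,-1,-1,-1,-1,-1,-1,-1], "travel": [[0,0,0],[0,0,0],[0,0,0],[0,0,0],[0,0,0],[0,0,0],[0,0,0],[0,0,0]], "dr": [[0,0,0],[0,0,0],[0,0,0],[0,0,0],[0,0,0],[0,0,0],[0,0,0],[0,0,0]]}}

```text
time: 44.7
tool_pos: [0.6306, -0.0273, 0.0002]
tool_rot: [3.141, 0.0, 1.668]
contact_force: [0.0, -0.5, -0.8]
opening: 0.0914
grip_force: 0.0
```

Emit:
{"method": "arm_command", "body": {"fingers": [-1,-1,-1,1,1,1,1,1], "travel": [[0,0,-0.03],[0,0,-0.07],[0,0,-0.1],[0.03,-0.02,-0.1],[0.06,-0.045,-0.1],[0.077,-0.06,-0.1],[0.077,-0.06,-0.1],[0.077,-0.06,-0.1]], "dr": [[0,0,0],[0,0,0],[0,0,0],[0,0,0],[0,0,0],[0,0,0],[0,0,0],[0,0,0]]}}

```text
time: 45.37
tool_pos: [0.5629, 0.0443, 0.1007]
tool_rot: [3.141, 0.0, 1.67]
contact_force: [1.0, -0.1, 0.6]
opening: 0.0628
grip_force: 0.0
```

Emit:
{"method": "arm_command", "body": {"fingers": [1,1,1,1,1,1,1,1], "travel": [[0,0,0],[0,0,0],[0,0,0],[0,0,0],[0,0,0],[0,0,0],[0,0,0],[0,0,0]], "dr": [[0,0,0],[0,0,0],[0,0,0],[0,0,0],[0,0,0],[0,0,0],[0,0,0],[0,0,0]]}}

```text
time: 46.03
tool_pos: [0.563, 0.0434, 0.1]
tool_rot: [-3.142, 0.0, 1.668]
contact_force: [0.5, 0.6, -0.6]
opening: 0.0096
grip_force: 0.0
```

```bash
python3 - <<'E'
from h import *
s=tool();print(ipl(s[0][:2]),s[0][2],s[2]['opening']);go(*pl(-.008,.062),.042,6.3)
E
```

```text
[-0.00715848  0.06256189] 0.10003925108906345 0.009577273988206715
travel [[-0.0006, -0.0008, 0.088], [-0.0, 0.0, -0.76]]
```

Emit:
{"method": "arm_command", "body": {"fingers": [1,1,1,1,1,1,1], "travel": [[0,0,0],[0,0,0.02],[0,0,0.045],[0,0,0.07],[0,0,0.083],[0,0,0.088],[0,0,0.088]], "dr": [[0,0,0],[0,0,0],[0,0,0],[0,0,0],[0,0,0],[0,0,0],[0,0,0]]}}

```text
time: 46.62
tool_pos: [0.5622, 0.0436, 0.011]
tool_rot: [-3.139, -0.0, 1.668]
contact_force: [0.8, 0.3, -0.6]
opening: 0.0001
grip_force: 0.0
```

Emit:
{"method": "arm_command", "body": {"fingers": [1,1,1,1,1,1,1], "travel": [[-0.01,0,0],[-0.018,0,0],[-0.024,0,0],[-0.03,0,0],[-0.034,0,0],[-0.034,0,0],[-0.034,0,0]], "dr": [[0,0,0],[0,0,0],[0,0,0],[0,0,0],[0,0,0],[0,0,0],[0,0,0]]}}

```text
time: 47.2
tool_pos: [0.5657, 0.01, 0.0127]
tool_rot: [-3.141, -0.001, 1.667]
contact_force: [-3.1, 5.1, 2.4]
opening: 0.0004
grip_force: 3.4
```

Pushing on until the force rises, as it did at the forward stop.

Emit:
{"method": "arm_command", "body": {"fingers": [1,1,1,1], "travel": [[-0.002,0,0],[-0.004,0,0],[-0.004,0,0],[-0.004,0,0]], "dr": [[0,0,0],[0,0,0],[0,0,0],[0,0,0]]}}

```text
time: 47.53
tool_pos: [0.5657, 0.0092, 0.0128]
tool_rot: [-3.141, -0.005, 1.668]
contact_force: [-3.4, 18.8, 4.8]
opening: 0.0002
grip_force: 9.1
```

Emit:
{"method": "arm_command", "body": {"fingers": [1,1,1,1,1,1,1,1], "travel": [[0.015,0,0],[0.03,0,0],[0.03,0,-0.03],[0.03,0,-0.07],[0.01,0,-0.1],[-0.02,0,-0.1],[-0.05,0,-0.1],[-0.05,0,-0.1]], "dr": [[0,0,0],[0,0,0],[0,0,0],[0,0,0],[0,0,0],[0,0,0],[0,0,0],[0,0,0]]}}

```text
time: 48.2
tool_pos: [0.5729, -0.0497, 0.1137]
tool_rot: [3.138, 0.004, 1.664]
contact_force: [-0.5, -0.4, 1.1]
opening: 0.0002
grip_force: 0.0
```

```bash
python3 - <<'E'
from h import *
c=lev();s=tool();print(ipl(s[0][:2]),s[0]);P=pts(c);q=ipl(P[...,:2].reshape(-1,2)).reshape(480,640,2)
for y in(.035,.04):
    m=(abs(q[...,1]-y)<.002)&(P[...,2]>.05)&(P[...,2]<.066)&(q[...,0]>0)&(q[...,0]<.03);print('paddle x',y,np.percentile(q[m][:,0],[2,50]))
go(.4825,.2925,.12,6.3)
E
```

```text
tab x -0.008 41 [0.0066 0.012 ]
tab x -0.004 105 [0.0063 0.0136]
tab x 0 100 [0.0078 0.0155]
tab x 0.004 110 [0.0097 0.0174]
tab x 0.008 106 [0.0118 0.0194]
tab x 0.012 368 [0.0151 0.0425]
[-0.00798745 -0.02868967] [ 0.57220903 -0.04739291  0.11306205]
paddle x 0.035 [0.01104198 0.01378168]
paddle x 0.04 [0.01043511 0.01315838]
travel [[0.3468, -0.0578, 0.0224], [0.13, 0.09, -0.98]]
```

The lever matches its starting position (same tab profile) and the paddle is out. Now the final press.

Emit:
{"method": "arm_command", "body": {"fingers": [1,1,1,1,1,1,1,1], "travel": [[0.01,-0.015,-0.03],[0.035,-0.03,-0.06],[0.07,-0.045,-0.06],[0.11,-0.058,-0.06],[0.15,-0.058,-0.06],[0.19,-0.058,-0.06],[0.23,-0.058,-0.06],[0.27,-0.058,-0.06]], "dr": [[0,0,0],[0,0,0],[0,0,0],[0,0,0],[0,0,0],[0,0,0],[0,0,0],[0,0,0]]}}

```text
time: 48.92
tool_pos: [0.4869, 0.2213, 0.1725]
tool_rot: [3.141, -0.0, 1.668]
contact_force: [0.4, -1.0, -0.2]
opening: 0.0007
grip_force: 0.0
```

Emit:
{"method": "arm_command", "body": {"fingers": [1,1,1,1,1], "travel": [[0.03,0,0],[0.06,0,0.02],[0.075,0,0.05],[0.075,0,0.07],[0.075,0,0.07]], "dr": [[0,0,0],[0,0,0],[0,0,0],[0,0,0],[0,0,0]]}}

```text
time: 49.33
tool_pos: [0.477, 0.2939, 0.0979]
tool_rot: [-3.134, 0.003, 1.67]
contact_force: [-1.1, -0.2, -0.7]
opening: 0.0007
grip_force: 0.0
```

```bash
python3 - <<'E'
from h import *
print(tool()[0]);go(.4825,.2925,.093,6.3)
E
```

```text
[0.47698885 0.29388914 0.09791627]
travel [[-0.0018, 0.0056, 0.0349], [-0.44, 0.14, -0.61]]
```

Emit:
{"method": "arm_command", "body": {"fingers": [1,1,1,1,1,1,1,1], "travel": [[-0.002,0.005,0.015],[-0.002,0.005,0.03],[-0.002,0.005,0.036],[-0.002,0.005,0.041],[-0.002,0.005,0.046],[-0.002,0.005,0.05],[-0.002,0.005,0.0525],[-0.002,0.005,0.053]], "dr": [[0,0,0],[0,0,0],[0,0,0],[0,0,0],[0,0,0],[0,0,0],[0,0,0],[0,0,0]]}}

```text
time: 50.0
tool_pos: [0.4861, 0.2922, 0.0499]
tool_rot: [3.14, -0.0, 1.668]
contact_force: [-1.1, -1.5, 5.4]
opening: 0.0006
grip_force: 2.9
```

Emit:
{"method": "arm_command", "body": {"fingers": [1,1,1,1], "travel": [[0,0,0.002],[0,0,0.004],[0,0,0.004],[0,0,0.004]], "dr": [[0,0,0],[0,0,0],[0,0,0],[0,0,0]]}}

```text
time: 50.33
tool_pos: [0.4863, 0.2923, 0.0476]
tool_rot: [3.139, -0.0, 1.668]
contact_force: [-4.3, -3.1, 15.3]
opening: 0.0005
grip_force: 7.4
```

Bottomed at the same height as the first press. I'll rise and check everything.

Emit:
{"method": "arm_command", "body": {"fingers": [1,1,1,1,1,1,1,1], "travel": [[0,0,-0.02],[0,0,-0.05],[0,0,-0.09],[-0.03,0,-0.12],[-0.05,0,-0.13],[-0.06,0,-0.13],[-0.06,0,-0.13],[-0.06,0,-0.13]], "dr": [[0,0,0],[0,0,0],[0,0,0],[0,0,0],[0,0,0],[0,0,0],[0,0,0],[0,0,0]]}}

```text
time: 51.0
tool_pos: [0.4908, 0.2323, 0.174]
tool_rot: [-3.14, -0.0, 1.666]
contact_force: [0.6, -0.1, -0.7]
opening: 0.0007
grip_force: 0.0
```

```bash
python3 - <<'E'
from h import *
btn();c=cam('side');cv2.imwrite('pics/s2.png',c['color']);dark(c,.51,-.28,.065,.012);print(tool()[2]['time'],tool()[2]['contact_force'])
E
```

```text
btn [316.85466719 142.90862544] [ 288  113   58   61 2539] [0.4823 0.2921 0.0804] [0.4822 0.292  0.0804]
part 463 [358. 330.] 0.0299 ((512.377197265625, -241.40719604492188), (40.078636169433594, 66.40937042236328), 88.4227066040039)
51.1 [0.18594798 0.3970604  0.09581011]
```

View pics/s2.png

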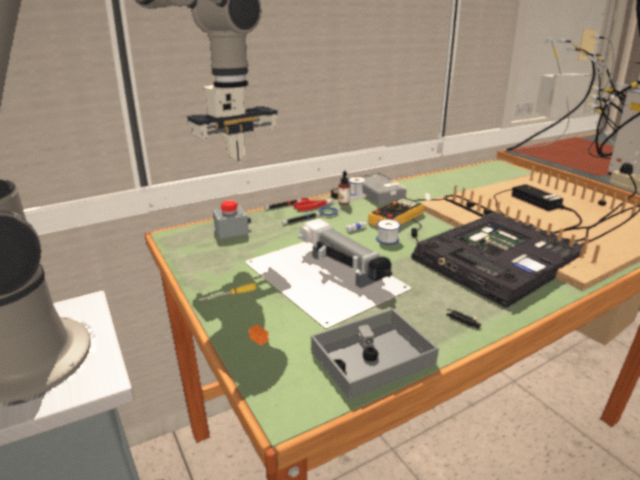

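The button is latched (top at 0.0804) and the plate is clear. The tray holds the ferrite (366,335) and the bungs (371,354) and (340,366). The orange block and the bystanders haven't moved, and the arm is free of everything.

```bash
python3 -c "
from cell import *
print(hand_in())"
```

```text
the job is handed in; nothing more can be done
None
```

I carried out every step in order and handed the job in at about 51 s: both bungs and the one ferrite on the plate are in the tray, the paddle was held home for about 16 s, the lock-off lever is back and the stop button is latched down; the hand-in returned no verdict.

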